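Stack specimen pots in the sash-fronted bay

ROBOT

A 6-joint arm with a two-finger parallel gripper is mounted at the origin on the work surface. World frame = base frame: x ahead of the robot, y to its left, z up, the work surface at z = 0. Lengths are in m, angles in rad, forces in N, time in s.
With the tool pointing down it reaches from about 0.425 to 0.95 m from the base axis. Payload 14.7 kg.
Tool frame: the origin (TCP) lies between the finger pads; the fingertips stand 22 mm ahead of it and the grasp point (between the pads) lies 3 mm ahead of it (manip.tip_extent is the distance from the TCP to the fingertips, in m); z points along the fingers, y is the line along which they close (so a half turn about z gives the same grasp; the last joint's range is limited). The gripper opens to 85 mm and grips with 20 to 120 N. Pads are 22 mm wide; open, the fingers measure 114 mm over their backs; the gripper's body (76 mm by 85 mm) begins 54 mm behind the grasp point. The pads swing forward as they close: fully open they stand 13 mm farther back than shut.
Start: joints at [1.261, 0.48, 1.596, -0, 1.065, -0.047], TCP at [0.169, 0.628, 0.253] pointing down, gripper open.
Joint ranges: [-2.75, 2.75], [-0.82, 2.05], [0.23, 2.67], [-1.56, 4.7], [0.09, 2.69], [-2.92, 2.92]. Speed limits (rad/s): [1.89, 1.89, 2.39, 3.01, 3.01, 3.01].

INTERFACE

Orientations are given as a unit quaternion [w, x, y, z].
In Python, from station import get_obs, snapshot, manip gives the robot as it stands.
- The arm moves only by the tool send_rows, never from a script. Its argument "deltas" is a list of rows, each an object of numbers: "dx", "dy", "dz": the shift along the tool's x, y, z in m; "ax", "ay", "az": the turn, a rotation vector about the tool's x, y, z in rad. In form: [{"dx": .., "dy": .., "dz": .., "ax": .., "ay": .., "az": ..}, ...]. A call has 1 to 12 rows; each row is the pose to reach, as a shift and turn from the pose commanded when the call began, along the tool's axes at that moment; what a row does not reach only later rows make up. A row lasts 1/10 s, in which the tool goes at most 50 mm and 8.59 degrees, less where a joint would pass 70% of its speed; a pose out of reach is approached as far as the arm can. A call with a gripper value outside its range is refused whole. "claw" is the opening in per cent of the stroke, from 0 (shut) to 100 (fully open), set as the call begins (left out, the last holds). The fingers move at their own pace and stop on an object; the grip force is fixed at half the most. Time passes only in rows, so rows that repeat a pose let the fingers close. It gives the time, the measured TCP pose, the force, the opening and the grip force at its end, in the units of the state.
- get_obs(): the state, without advancing time (a new reading comes with each control period).
- snapshot(name): name is "scene" or "top" or "wrist"; returns a dict with "image" (400x640x3 uint8, blue, green, red), "range_z" (400x640 float32, m along the optical axis (not along the pixel's ray), 0 where there is no reading), "intrinsics" (3x3 intrinsics, pixels), "camera_from_world" (4x4, takes a point from world to camera coordinates). Camera axes: x right, y down, z forward; pixel columns grow to the right and rows downward; lengths in m; the calibration is good to about 2 mm. The wrist camera is an equidistant fisheye: a pixel r from the principal point sees the ray r / f radians off the axis. A picture is of the moment at which its call begins.
- manip.job_done(): hands the job in; it is judged then, once.
The state is a dict: "time_s": time; "qpos": joint angles; "joint_velocities": joint speeds; "tau": joint torques, N m; "position": TCP position; "ee_rot": TCP orientation; "contact_force": force on the tool from outside, world axes, zero at the start; "wrist_torque": the same for the moment, N m; "grip_width": opening from 0.0 (shut) to 1.0 (fully open); "grip_force": force on a finger pad.
Only numpy, scipy, OpenCV 4.12 (cv2) and the standard library are available. Lean on these libraries where they do the work, as an engineer would, in place of code of your own. Each camera call takes 0.05 s, during which the arm holds its last target. There are 200 camera calls.

TASK

The two short, fat specimen pots lying among the long slim tubes in the white intake rack have to go into the collection bay. Raise the bay's sliding sash all the way by its handle, lay one pot in the free gap of the pyramid's bottom row and then the other on top in the gap of the second row, in line with the pots below and set down rather than dropped, and lower the sash until it is fully shut. Leave the slim tubes in the rack, the pots already stacked in their places and the other things on the counter undisturbed.

Things in the scene. Friction and masses are not known exactly. Their poses are not given: they have to be found in the camera images.
- bay: fixed bay: white floor 190 x 360 x 6 mm, 460 mm portal frame on the robot side with the clear sash (plane x = -85 mm, opening 308 mm wide), no roof, open back, low cheeks. Origin under the floor's centre, below the pyramid; +x away from the robot, y along sash width. Bottom row of three pots along x: centres x = -44.5, 0, 44.5, z = 28 mm, lengths along y, between lips (x = +-70, top z = 28 mm)
- sash (a joint): height of the sash above shut (m): 0 fully shut, 0.27 fully raised. It stays where it is left; lifting takes about 12 N, pushing down about 2 N. Its lower edge stands 12 mm above the counter when shut and rises with it.
- sash_grip (a point): middle of the sash's handle, a black block 36 mm wide (bay's y), 22 mm high, standing out 48 mm from the sash plane towards the robot. The point is 31 mm before the sash plane, 76 mm above the counter when shut, and moves with the sash. Grip it across its width with the tool tilted forward, so that the gripper's body clears the pane
- gap_front (a point): where the centre of a pot lies when it is saddled in the free gap of the bottom row, the one nearer the robot (bay x = -22.25 mm, z = 66 mm)
- top_seat (a point): where the centre of the last pot lies, saddled on the two pots of the second row (bay x = 0, z = 104 mm)
- pot0: closed screw-cap specimen pot, a plain cylinder 44 mm in diameter and 62 mm long with flat ends (grey body, white ribbed cap of the same diameter). Origin at its centre, y along its length. To be stacked; starts in one of the rack's four notches. The pots are alike and any may take any place.
- pot1: closed screw-cap specimen pot, a plain cylinder 44 mm in diameter and 62 mm long with flat ends (grey body, white ribbed cap of the same diameter). Origin at its centre, y along its length. To be stacked; starts in one of the rack's four notches. The pots are alike and any may take any place.
- base_pot0: closed screw-cap specimen pot, a plain cylinder 44 mm in diameter and 62 mm long with flat ends (grey body, white ribbed cap of the same diameter). Origin at its centre, y along its length. In the bottom row in the bay, nearest the robot.
- base_pot1: closed screw-cap specimen pot, a plain cylinder 44 mm in diameter and 62 mm long with flat ends (grey body, white ribbed cap of the same diameter). Origin at its centre, y along its length. In the bottom row in the bay, the middle one.
- base_pot2: closed screw-cap specimen pot, a plain cylinder 44 mm in diameter and 62 mm long with flat ends (grey body, white ribbed cap of the same diameter). Origin at its centre, y along its length. In the bottom row in the bay, farthest from the robot.
- mid_pot: closed screw-cap specimen pot, a plain cylinder 44 mm in diameter and 62 mm long with flat ends (grey body, white ribbed cap of the same diameter). Origin at its centre, y along its length. Already lying in the bottom row's gap farther from the robot (bay x = 22.25, z = 66 mm); stays there.
- rack: white intake rack fixed to the counter, 264 mm long (its x), 40 mm wide (its y; base plate 44 mm), 25 mm high, with four notches 28 mm wide at x = -87, -29, 29, 87 mm. Pots lie across it, length along its y, overhanging 11 mm at each end, with centres 42 mm above the counter. Origin at the centre of its underside.
- slim_tube0: closed tube 34 mm in diameter and 100 mm long, lying in one of the rack's notches, centre 35 mm above the counter; stays there. Origin at its centre, y along its length.
- slim_tube1: closed tube 34 mm in diameter and 100 mm long, lying in one of the rack's notches, centre 35 mm above the counter; stays there. Origin at its centre, y along its length.
- tape_roll: roll of tape lying flat, 68 mm in diameter, 25 mm high; bystander, origin under its centre
- amber_bottle: brown bottle, 64 mm in diameter, 130 mm tall; bystander, origin under its centre
- gel_bottle: clear bottle, 72 mm in diameter, 170 mm tall; bystander, origin under its centre
- swab_cup: steel cup, 76 mm in diameter, 75 mm tall; bystander, origin under its centre
- ointment_tin: flat tin, 70 mm in diameter, 30 mm high; bystander, origin under its centre

How it is judged:
By the outcome, as a careful person would: the job done as asked, in the order asked, and still so for the second after the job is handed in, with the robot touching nothing.
It also fails if it takes over 72 s, if anything falls off the work surface, if the arm or the gripper's body presses on something with over 40 N, if the wrist force passes 120 N, or if a joint passes its speed limit or range.

## Working session

There is one attempt and no reset: what is moved stays moved. The work goes in short steps, Python scripts to look and compute and a tool call to move; the robot and the scene stay as the last step left them, time stands still between calls to the robot, and variables do not carry over. Pictures are saved under pics/ and viewed, at most 10 in all, crops included, and the job is handed in when it is done.

Besides the shell and the picture viewer there is one more tool, called after "Request:" by a JSON object that holds its "method" and its "body", one argument or row to a line. send_rows: Moves the arm, as the interface text tells. Its arguments: {"type":"object","properties":{"deltas":{"type":"array","items":{"type":"object","properties":{"dx":{"type":"number"},"dy":{"type":"number"},"dz":{"type":"number"},"ax":{"type":"number"},"ay":{"type":"number"},"az":{"type":"number"}}}},"claw":{"type":"number"}},"required":["deltas"]}

```bash
mkdir -p pics; ls
python3 - <<'E'
from station import get_obs, snapshot, manip
import cv2,numpy as np
o=get_obs();print(o)
for n in("scene","top"):
    s=snapshot(n);cv2.imwrite(f"pics/{n}0.png",s["image"]);np.savez(f"{n}0.npz",**s);print(n,s["intrinsics"].tolist(),s["camera_from_world"].round(3).tolist(),(s["range_z"]>0).mean())
E
```

```text
pics
{'time_s': 0.0, 'qpos': array([ 1.26136687e+00,  4.80824783e-01,  1.59686661e+00, -1.09124960e-05,
        1.06509714e+00, -4.66097249e-02]), 'joint_velocities': array([-0.00023331, -0.00054449,  0.00014547, -0.00088363,  0.0012281 ,
        0.00022045]), 'tau': array([ 3.05938920e-03, -9.50632739e+01, -4.30185986e+01,  3.91627987e-05,
        1.22878002e-02,  8.63517062e-05]), 'position': array([0.16874565, 0.62731887, 0.25267966]), 'ee_rot': array([-1.01187331e-04,  1.31029335e-01,  9.91378311e-01, -5.89335115e-04]), 'contact_force': array([-0.49811874,  0.25227594,  1.00157693]), 'wrist_torque': array([-0.02334425, -0.04598461,  0.00337614]), 'grip_force': 0.0, 'grip_width': 1.003076846437753}
scene [[427.5662745294511, 0.0, 322.0553050570508], [0.0, 427.5662745294511, 199.85790888178084], [0.0, 0.0, 1.0]] [[-0.806, 0.592, 0.002, 0.386], [0.489, 0.667, -0.561, -0.213], [-0.334, -0.451, -0.828, 1.397], [0.0, 0.0, 0.0, 1.0]] 0.99610546875
top [[370.54157315990363, 0.0, 316.1452193705419], [0.0, 370.54157315990363, 202.8616648992287], [0.0, 0.0, 1.0]] [[0.006, -1.0, -0.008, 0.043], [-0.991, -0.005, -0.134, 0.531], [0.134, 0.008, -0.991, 1.018], [0.0, 0.0, 0.0, 1.0]] 0.9959453125
```

View pics/scene0.png

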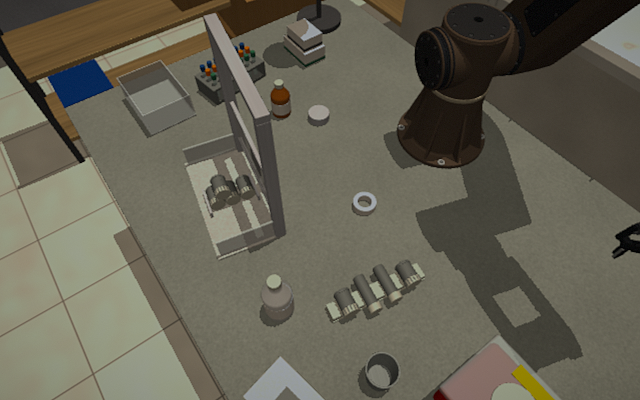

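View pics/top0.png

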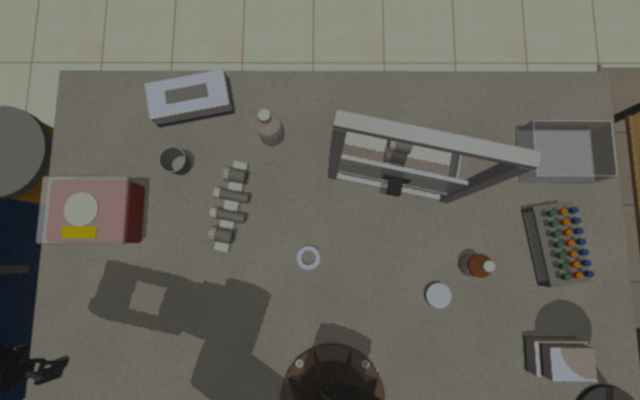

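The top view shows fat pots in the outer notches at about (235,174) and (221,235), with slim tubes between them. The bay portal runs from (335,115) to (538,160), and the black handle is near (393,186).

```bash
cat > h.py <<'E'
import numpy as np,cv2
from scipy.spatial.transform import Rotation as R
def cloud(s):
    K,T,z=s["intrinsics"],s["camera_from_world"],s["range_z"].astype(float)
    v,u=np.mgrid[:z.shape[0],:z.shape[1]]
    P=np.stack([(u-K[0,2])/K[0,0]*z,(v-K[1,2])/K[1,1]*z,z],-1)
    W=(P-T[:3,3])@T[:3,:3]; W[z<=0]=np.nan
    return W
def rect(p):
    c,sz,a=cv2.minAreaRect(np.float32(p)*1000); return np.round(c,1),np.round(sz,1),round(a,1)
E
python3 - <<'E'
from h import *
def comps(m,W,lab,amin=15):
    n,l,st,c=cv2.connectedComponentsWithStats(m.astype(np.uint8))
    for i in range(1,n):
        if st[i,4]>=amin:
            p=W[l==i]; print(lab,st[i].tolist(),c[i].round(0),rect(p[:,:2]),'z',np.percentile(p[:,2],[5,50,95]).round(3))
for n in("top","scene"):
    s=np.load(n+"0.npz");W=cloud(s);X,Y,Z=W[...,0],W[...,1],W[...,2];im=s["image"].astype(int)
    print(n)
    reg=(X>.3)&(X<.98)&(Y>-.7)&(Y<.5)
    comps(reg&(Z>.445)&(Z<.475),W,"portal")
    rk=(X>.4)&(X<.8)&(Y>.15)&(Y<.4)
    comps(rk&(Z>.035)&(Z<.075),W,"potsrack",8)
    comps(rk&(Z>.015)&(Z<.035)&(im.min(-1)>110),W,"rackwhite",8)
    comps(rk&(Z>.008)&(Z<.075),W,"rackall",30)
    by=(X>.5)&(X<.98)&(Y>-.45)&(Y<.1)
    comps(by&(Z>.045)&(Z<.1)&(im.max(-1)<60),W,"black",8)
    comps(by&(Z>.035)&(Z<.1),W,"baypots",15)
    comps(reg&(Z>.01)&(Z<.2)&(X<.75),W,"other",60)
E
```

```text
top
portal [333, 109, 209, 60, 4016] [437. 139.] (array([ 587.9, -164.9]), array([360.3,  31.6]), 78.1) z [0.45  0.46  0.462]
potsrack [193, 107, 24, 9, 143] [203. 111.] (array([797.9, 369.7]), array([10.7, 61.8]), 11.2) z [0.037 0.059 0.074]
potsrack [259, 134, 22, 10, 87] [271. 139.] (array([712.9, 180.2]), array([17. , 58.7]), 0.8) z [0.037 0.056 0.073]
potsrack [223, 165, 25, 19, 342] [235. 174.] (array([609.9, 277.1]), array([63.6, 42.2]), 79.4) z [0.044 0.058 0.064]
potsrack [213, 186, 37, 17, 389] [231. 194.] (array([551.8, 287. ]), array([99.8, 33.2]), 77.7) z [0.038 0.047 0.052]
potsrack [210, 206, 37, 17, 393] [227. 214.] (array([494.5, 295.6]), array([100. ,  33.1]), 77.8) z [0.038 0.047 0.052]
potsrack [209, 225, 26, 19, 364] [221. 234.] (array([440.3, 308.8]), array([61.6, 43.8]), 81.1) z [0.044 0.059 0.064]
rackwhite [233, 161, 14, 8, 87] [240. 165.] (array([644.1, 269.9]), array([37.9, 20.9]), 77.4) z [0.022 0.025 0.028]
rackwhite [228, 182, 14, 9, 91] [235. 186.] (array([580.2, 282. ]), array([39.3, 20.3]), 81.3) z [0.022 0.025 0.028]
rackwhite [224, 200, 14, 11, 113]
[... 5736 characters left out ...]
1]
other [309, 111, 9, 13, 64] [312. 118.] (array([ 306.8, -290.9]), array([46.5, 13. ]), 89.5) z [0.011 0.027 0.034]
other [201, 172, 60, 44, 1367] [229. 191.] (array([ 663.8, -209.9]), array([150.9, 158.2]), 78.2) z [0.015 0.046 0.087]
other [353, 191, 24, 23, 348] [364. 202.] (array([378.9,  68.4]), array([68.3, 66.6]), 83.8) z [0.012 0.025 0.029]
other [326, 259, 100, 62, 2755] [375. 290.] (array([524.1, 292.9]), array([101.1, 263.8]), 81.1) z [0.024 0.048 0.064]
other [268, 274, 27, 46, 621] [283. 294.] (array([728.2, 188.7]), array([43.5, 59.6]), 0.1) z [0.03  0.12  0.172]
other [366, 351, 35, 40, 690] [384. 368.] (array([647.5, 449.9]), array([74.9, 73.2]), 50.1) z [0.015 0.059 0.077]
```

```bash
cat >> h.py <<'E'
def tool(psi,t):
    h=np.array([np.cos(psi),np.sin(psi),0]);y=np.array([-h[1],h[0],0]);z=np.sin(t)*h-np.cos(t)*np.array([0,0,1])
    return R.from_matrix(np.stack([np.cross(y,z),y,z],1))
def rel(p0,r0,p,r):
    return r0.inv().apply(np.array(p)-p0).round(4),(r0.inv()*r).as_rotvec().round(3)
def q2r(q): return R.from_quat(np.roll(q,-1))
PSI=np.radians(-11.9); O=np.array([.5884,-.1645])+.085*np.array([np.cos(PSI),np.sin(PSI)])
def bay(x,y,z):
    c,s=np.cos(PSI),np.sin(PSI); return np.array([O[0]+c*x-s*y,O[1]+s*x+c*y,z])
def tobay(W):
    c,s=np.cos(PSI),np.sin(PSI); d=W-np.array([*O,0]); return np.stack([c*d[...,0]+s*d[...,1],-s*d[...,0]+c*d[...,1],d[...,2]],-1)
def plan(wps):
    "wps: (pos,psi_deg,tilt_deg) each relative to the present pose"
    from station import get_obs
    o=get_obs();r0=q2r(o["ee_rot"]);print(o["position"].round(4),r0.as_matrix()[:,2].round(3),o["contact_force"].round(1),o["grip_width"])
    for p,a,t in wps: print(np.round(p,3),*rel(o["position"],r0,p,tool(np.radians(a),np.radians(t))))
E
python3 - <<'E'
from h import *
for n in("top","scene"):
    s=np.load(n+"0.npz");W=tobay(cloud(s));im=s["image"].astype(int)
    m=(W[...,0]>-.15)&(W[...,0]<-.09)&(abs(W[...,1])<.06)&(W[...,2]>.05)&(W[...,2]<.1)&(im.max(-1)<75)
    p=W[m];print(n,len(p),np.percentile(p,[3,50,97],axis=0).round(4).tolist())
    for z0,z1 in((.083,.09),(.046,.051)):
        m=(abs(W[...,0])<.07)&(abs(W[...,1])<.06)&(W[...,2]>z0)&(W[...,2]<z1);print(z0,m.sum(),np.percentile(W[m],[3,50,97],axis=0).round(4).tolist())
g=bay(-.116,0,.076);print(g)
z=tool(PSI,np.radians(50)).as_matrix()[:,2]
plan([((.45,.32,.32),-15,0),((.47,-.10,.26),-11.9,50),(g-.1*z,-11.9,50),(g-.003*z,-11.9,50)])
E
```

```text
Traceback (most recent call last):
IndexError: index -1 is out of bounds for axis 0 with size 0
```

Run:
```python
from h import *
for n in("top","scene"):
    s=np.load(n+"0.npz");W=tobay(cloud(s));im=s["image"].astype(int)
    if n=="top":
        for v in(178,182,186,190,194): print(v,[(W[v,u].round(3).tolist(),im[v,u].tolist()) for u in(384,393,400)])
    m=(W[...,0]>-.15)&(W[...,0]<-.09)&(abs(W[...,1])<.06)&(W[...,2]>.03)&(W[...,2]<.4)&(im.max(-1)<60)
    if m.sum(): print(n,m.sum(),np.percentile(W[m],[3,50,97],axis=0).round(4).tolist())
    for z0,z1 in((.083,.09),(.046,.051)):
        m=(abs(W[...,0])<.07)&(abs(W[...,1])<.06)&(W[...,2]>z0)&(W[...,2]<z1);print(z0,m.sum(),np.percentile(W[m],[3,50,97],axis=0).round(4).tolist())
```

```text
178 [([-0.09, 0.028, 0.105], [41, 42, 43]), ([-0.092, 0.009, 0.133], [37, 37, 38]), ([-0.091, -0.007, 0.142], [40, 43, 43])]
182 [([-0.078, 0.013, 0.004], [86, 90, 93]), ([-0.103, 0.007, 0.134], [38, 39, 43]), ([-0.099, -0.011, 0.132], [38, 40, 39])]
186 [([-0.091, 0.011, 0.007], [95, 103, 110]), ([-0.113, 0.005, 0.133], [37, 40, 42]), ([-0.108, -0.013, 0.13], [40, 42, 41])]
190 [([-0.101, 0.008, 0.003], [66, 74, 75]), ([-0.123, 0.003, 0.132], [42, 43, 46]), ([-0.119, -0.015, 0.132], [52, 55, 53])]
194 [([-0.113, 0.006, 0.002], [84, 93, 96]), ([-0.133, 0.001, 0.129], [34, 40, 38]), ([-0.129, -0.017, 0.132], [60, 66, 66])]
top 288 [[-0.1324, -0.0271, 0.113], [-0.1072, 0.0015, 0.1318], [-0.0903, 0.0267, 0.1409]]
0.083 103 [[0.0082, -0.0318, 0.0833], [0.0168, -0.0001, 0.0858], [0.0238, 0.026, 0.0892]]
0.046 119 [[-0.0301, -0.0286, 0.0462], [-0.0024, -0.001, 0.048], [0.0073, 0.0282, 0.0506]]
0.083 167 [[0.0082, -0.0313, 0.0834], [0.022, -0.0011, 0.0865], [0.036, 0.0284, 0.0896]]
0.046 248 [[-0.0557, -0.0297, 0.0461], [-0.0145, 0.0013, 0.0483], [0.0556, 0.0288, 0.0508]]
```

Run:
```python
from h import *
g=bay(-.116,0,.121);print(g)
z=tool(PSI,np.radians(50)).as_matrix()[:,2]
plan([((.45,.32,.32),-15,0),((.47,-.10,.28),-11.9,50),(g-.1*z,-11.9,50),(g-.003*z,-11.9,50)])
```

```text
[ 0.55806622 -0.15810767  0.121     ]
[0.1687 0.6274 0.2527] [-0.    -0.001 -1.   ] [0.7 0.3 0.9] 1.0018016564979246
[0.45 0.32 0.32] [-0.3514 -0.2238 -0.067 ] [-0.001 -0.    -0.001]
[ 0.47 -0.1   0.28] [-0.4799 -0.6242 -0.0266] [-0.025 -0.873 -0.051]
[ 0.483 -0.142  0.185] [-0.5035 -0.6615  0.0681] [-0.025 -0.873 -0.051]
[ 0.556 -0.158  0.123] [-0.5777 -0.6574  0.1305] [-0.025 -0.873 -0.051]
```

Request:
{"method": "send_rows", "body": {
  "deltas": [
    {"dx": -0.35, "dy": -0.224, "dz": -0.067},
    {"dx": -0.35, "dy": -0.224, "dz": -0.067},
    {"dx": -0.35, "dy": -0.224, "dz": -0.067},
    {"dx": -0.35, "dy": -0.224, "dz": -0.067},
    {"dx": -0.35, "dy": -0.224, "dz": -0.067},
    {"dx": -0.35, "dy": -0.224, "dz": -0.067},
    {"dx": -0.35, "dy": -0.224, "dz": -0.067},
    {"dx": -0.48, "dy": -0.624, "dz": -0.027, "ax": -0.025, "ay": -0.873, "az": -0.051},
    {"dx": -0.48, "dy": -0.624, "dz": -0.027, "ax": -0.025, "ay": -0.873, "az": -0.051},
    {"dx": -0.48, "dy": -0.624, "dz": -0.027, "ax": -0.025, "ay": -0.873, "az": -0.051},
    {"dx": -0.48, "dy": -0.624, "dz": -0.027, "ax": -0.025, "ay": -0.873, "az": -0.051},
    {"dx": -0.48, "dy": -0.624, "dz": -0.027, "ax": -0.025, "ay": -0.873, "az": -0.051}
  ],
  "claw": 75
}}

```text
invalid input
```

```bash
cat > p1.py <<'E'
from h import *
g=bay(-.116,0,.121)
z=tool(PSI,np.radians(50)).as_matrix()[:,2]
plan([((.47,-.10,.28),-11.9,50),(g-.1*z,-11.9,50),(g-.003*z,-11.9,50)])
E
python3 p1.py
```

```text
[0.1687 0.6274 0.2527] [-0.    -0.001 -1.   ] [0.7 0.3 0.9] 1.0018016564979246
[ 0.47 -0.1   0.28] [-0.4799 -0.6242 -0.0266] [-0.025 -0.873 -0.051]
[ 0.483 -0.142  0.185] [-0.5035 -0.6615  0.0681] [-0.025 -0.873 -0.051]
[ 0.556 -0.158  0.123] [-0.5777 -0.6574  0.1305] [-0.025 -0.873 -0.051]
```

Request:
{"method": "send_rows", "body": {
  "deltas": [
    {"dx": -0.35, "dy": -0.224, "dz": -0.067, "ax": 0, "ay": 0, "az": 0},
    {"dx": -0.35, "dy": -0.224, "dz": -0.067, "ax": 0, "ay": 0, "az": 0},
    {"dx": -0.35, "dy": -0.224, "dz": -0.067, "ax": 0, "ay": 0, "az": 0},
    {"dx": -0.35, "dy": -0.224, "dz": -0.067, "ax": 0, "ay": 0, "az": 0},
    {"dx": -0.35, "dy": -0.224, "dz": -0.067, "ax": 0, "ay": 0, "az": 0},
    {"dx": -0.35, "dy": -0.224, "dz": -0.067, "ax": 0, "ay": 0, "az": 0},
    {"dx": -0.35, "dy": -0.224, "dz": -0.067, "ax": 0, "ay": 0, "az": 0},
    {"dx": -0.48, "dy": -0.624, "dz": -0.027, "ax": -0.025, "ay": -0.873, "az": -0.051},
    {"dx": -0.48, "dy": -0.624, "dz": -0.027, "ax": -0.025, "ay": -0.873, "az": -0.051},
    {"dx": -0.48, "dy": -0.624, "dz": -0.027, "ax": -0.025, "ay": -0.873, "az": -0.051},
    {"dx": -0.48, "dy": -0.624, "dz": -0.027, "ax": -0.025, "ay": -0.873, "az": -0.051},
    {"dx": -0.48, "dy": -0.624, "dz": -0.027, "ax": -0.025, "ay": -0.873, "az": -0.051}
  ],
  "claw": 75
}}

```text
time_s: 1.3
position: [0.4351, 0.1613, 0.2972]
ee_rot: [0.307, 0.113, 0.944, -0.038]
contact_force: [2.0, -0.9, 0.9]
grip_width: 0.75
grip_force: 0.0
```

```bash
python3 p1.py
```

```text
[0.4351 0.1613 0.2972] [ 0.571 -0.142 -0.808] [ 2.  -0.9  0.9] 0.7504456299321601
[ 0.47 -0.1   0.28] [-0.0667 -0.2456  0.0708] [-0.023 -0.243 -0.02 ]
[ 0.483 -0.142  0.185] [-0.0292 -0.2833  0.1609] [-0.023 -0.243 -0.02 ]
[ 0.556 -0.158  0.123] [-0.0526 -0.2808  0.255 ] [-0.023 -0.243 -0.02 ]
```

Request:
{"method": "send_rows", "body": {
  "deltas": [
    {"dx": -0.067, "dy": -0.246, "dz": 0.071, "ax": -0.023, "ay": -0.243, "az": -0.02},
    {"dx": -0.067, "dy": -0.246, "dz": 0.071, "ax": -0.023, "ay": -0.243, "az": -0.02},
    {"dx": -0.067, "dy": -0.246, "dz": 0.071, "ax": -0.023, "ay": -0.243, "az": -0.02},
    {"dx": -0.067, "dy": -0.246, "dz": 0.071, "ax": -0.023, "ay": -0.243, "az": -0.02},
    {"dx": -0.067, "dy": -0.246, "dz": 0.071, "ax": -0.023, "ay": -0.243, "az": -0.02},
    {"dx": -0.029, "dy": -0.283, "dz": 0.161, "ax": -0.023, "ay": -0.243, "az": -0.02},
    {"dx": -0.029, "dy": -0.283, "dz": 0.161, "ax": -0.023, "ay": -0.243, "az": -0.02},
    {"dx": -0.029, "dy": -0.283, "dz": 0.161, "ax": -0.023, "ay": -0.243, "az": -0.02},
    {"dx": -0.029, "dy": -0.283, "dz": 0.161, "ax": -0.023, "ay": -0.243, "az": -0.02},
    {"dx": -0.029, "dy": -0.283, "dz": 0.161, "ax": -0.023, "ay": -0.243, "az": -0.02}
  ]
}}

```text
time_s: 2.3
position: [0.463, -0.0624, 0.3384]
ee_rot: [0.392, 0.103, 0.912, -0.057]
contact_force: [0.4, 0.6, 0.2]
grip_width: 0.751
grip_force: 0.0
```

```bash
python3 p1.py
python3 - <<'E'
from station import snapshot
import cv2
cv2.imwrite("pics/w1.png",snapshot("wrist")["image"])
E
```

```text
[ 0.463  -0.0624  0.3384] [ 0.703 -0.184 -0.687] [0.4 0.6 0.2] 0.7514180664229182
[ 0.47 -0.1   0.28] [ 0.0323 -0.0336  0.052 ] [-0.035 -0.059 -0.002]
[ 0.483 -0.142  0.185] [ 0.0862 -0.0695  0.134 ] [-0.035 -0.059 -0.002]
[ 0.556 -0.158  0.123] [ 0.0805 -0.0661  0.2308] [-0.035 -0.059 -0.002]
```

View pics/w1.png

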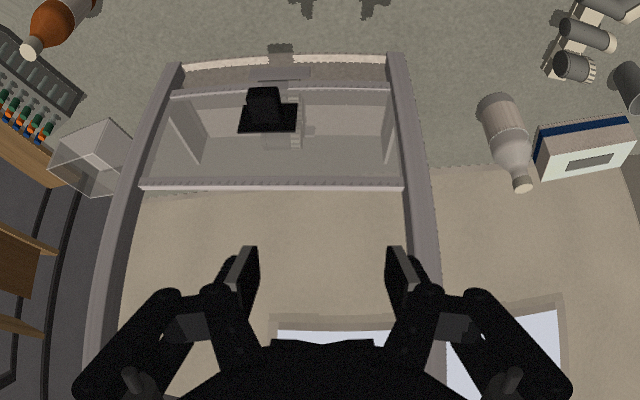

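The wrist view shows the sash with its handle at about (265,105), clear between the posts. The arm was still short of the standoff.

Request:
{"method": "send_rows", "body": {
  "deltas": [
    {"dx": 0.086, "dy": -0.07, "dz": 0.134, "ax": -0.035, "ay": -0.059, "az": 0},
    {"dx": 0.086, "dy": -0.07, "dz": 0.134, "ax": -0.035, "ay": -0.059, "az": 0},
    {"dx": 0.086, "dy": -0.07, "dz": 0.134, "ax": -0.035, "ay": -0.059, "az": 0},
    {"dx": 0.086, "dy": -0.07, "dz": 0.134, "ax": -0.035, "ay": -0.059, "az": 0},
    {"dx": 0.086, "dy": -0.07, "dz": 0.134, "ax": -0.035, "ay": -0.059, "az": 0},
    {"dx": 0.086, "dy": -0.07, "dz": 0.134, "ax": -0.035, "ay": -0.059, "az": 0}
  ]
}}

```text
time_s: 2.95
position: [0.4719, -0.065, 0.3404]
ee_rot: [0.392, 0.103, 0.912, -0.058]
contact_force: [-0.7, -0.1, 0.3]
grip_width: 0.75
grip_force: 0.0
```

```bash
python3 p1.py
python3 - <<'E'
from h import *
from station import snapshot
s=snapshot("wrist");K,T=s["intrinsics"],s["camera_from_world"];z=s["range_z"].astype(float)
v,u=np.mgrid[:400,:640];x,y=(u-K[0,2])/K[0,0],(v-K[1,2])/K[1,1];r=np.hypot(x,y)+1e-9
P=np.stack([x/r*np.tan(r)*z,y/r*np.tan(r)*z,z],-1);W=tobay((P-T[:3,3])@T[:3,:3])
im=s["image"]
m=(im.max(-1)<60)&(z>0)&(abs(W[...,1])<.06)&(W[...,0]<-.092)&(W[...,0]>-.16)&(W[...,2]>.09)&(W[...,2]<.16)
print(m.sum(),np.percentile(W[m],[2,50,98],axis=0).round(4).tolist())
E
```

```text
[ 0.4719 -0.065   0.3404] [ 0.704 -0.186 -0.685] [-0.7 -0.1  0.3] 0.7496587419961425
[ 0.47 -0.1   0.28] [ 0.0402 -0.033   0.0466] [-0.037 -0.058 -0.001]
[ 0.483 -0.142  0.185] [ 0.0943 -0.0688  0.1286] [-0.037 -0.058 -0.001]
[ 0.556 -0.158  0.123] [ 0.0887 -0.0652  0.2254] [-0.037 -0.058 -0.001]
1199 [[-0.1331, -0.0165, 0.1154], [-0.1216, 0.0017, 0.1325], [-0.0933, 0.0173, 0.1344]]
```

```bash
python3 -c "
from station import *
o=get_obs();print(o['qpos'].round(3),o['tau'].round(1),o['time_s'],[n for n in dir(manip) if n[0]!='_'])"
```

```text
[-0.134 -0.129  2.458 -1.561  0.091  0.043] [  0.2 -27.4 -40.7  -0.6   0.5   0. ] 3.0 ['MotionError', 'job_done', 'tip_extent']
```

```bash
cat > p1.py <<'E'
from h import *
import sys
t=float(sys.argv[1])
g=bay(-.116,0,.122)
z=tool(PSI,np.radians(t)).as_matrix()[:,2]
plan([((.47,-.10,.28),-11.9,t),(g-.1*z,-11.9,t),(g-.003*z,-11.9,t)])
E
python3 p1.py 28
```

```text
[ 0.472  -0.065   0.3404] [ 0.704 -0.186 -0.685] [-0.7  0.9 -1.1] 0.7541088951958617
[ 0.47 -0.1   0.28] [ 0.0403 -0.033   0.0465] [-0.037  0.326 -0.008]
[ 0.512 -0.148  0.21 ] [ 0.0559 -0.0685  0.133 ] [-0.037  0.326 -0.008]
[ 0.557 -0.158  0.125] [ 0.087  -0.0652  0.2248] [-0.037  0.326 -0.008]
```

Request:
{"method": "send_rows", "body": {
  "deltas": [
    {"dx": 0.01, "dy": -0.01, "dz": 0.01, "ax": -0.01, "ay": 0.1, "az": 0},
    {"dx": 0.02, "dy": -0.02, "dz": 0.02, "ax": -0.02, "ay": 0.2, "az": 0},
    {"dx": 0.04, "dy": -0.033, "dz": 0.046, "ax": -0.037, "ay": 0.326, "az": -0.008},
    {"dx": 0.04, "dy": -0.033, "dz": 0.046, "ax": -0.037, "ay": 0.326, "az": -0.008},
    {"dx": 0.056, "dy": -0.068, "dz": 0.133, "ax": -0.037, "ay": 0.326, "az": -0.008},
    {"dx": 0.056, "dy": -0.068, "dz": 0.133, "ax": -0.037, "ay": 0.326, "az": -0.008},
    {"dx": 0.056, "dy": -0.068, "dz": 0.133, "ax": -0.037, "ay": 0.326, "az": -0.008},
    {"dx": 0.056, "dy": -0.068, "dz": 0.133, "ax": -0.037, "ay": 0.326, "az": -0.008},
    {"dx": 0.056, "dy": -0.068, "dz": 0.133, "ax": -0.037, "ay": 0.326, "az": -0.008},
    {"dx": 0.056, "dy": -0.068, "dz": 0.133, "ax": -0.037, "ay": 0.326, "az": -0.008}
  ]
}}

```text
time_s: 4.0
position: [0.5003, -0.1374, 0.231]
ee_rot: [0.246, 0.102, 0.963, -0.032]
contact_force: [0.2, 1.2, -0.6]
grip_width: 0.751
grip_force: 0.0
```

```bash
python3 p1.py 28
python3 - <<'E'
from station import *
from scipy.optimize import least_squares
from h import *
o=get_obs();print(o['qpos'].round(4).tolist(),o['position'].round(4).tolist(),o['ee_rot'].round(4).tolist())
D=[([1.2614,.4808,1.5969,0,1.0651,-.0466],[.1687,.6273,.2527],[0,.131,.9914,0]),([-.134,-.129,2.458,-1.561,.091,.043],[.4719,-.065,.3404],[.392,.103,.912,-.058]),(o['qpos'],o['position'],o['ee_rot'])]
import json;json.dump([[list(map(float,a)) for a in d] for d in D],open("D.json","w"))
def fk(q,k):
    a,h,L1,L2,L3,d=k
    A=R.from_euler('z',q[0]);B=A*R.from_euler('y',q[1]);C=B*R.from_euler('y',q[2]);E=C*R.from_euler('z',q[3])*R.from_euler('y',q[4])
    return A.apply([a,d,h])+B.apply([0,0,L1])+C.apply([0,0,L2])+E.apply([0,0,L3]),E*R.from_euler('z',q[5])
s=least_squares(lambda k:np.concatenate([fk(q,k)[0]-p for q,p,_ in D]),[.05,.48,.42,.42,.3,.03])
print(s.x.round(4),np.abs(s.fun).max(), s.jac.shape)
for q,p,e in D: print((fk(q,s.x)[1].inv()*q2r(np.array(e))).as_rotvec().round(3))
E
```

```text
[ 0.5003 -0.1374  0.231 ] [ 0.468 -0.112 -0.877] [ 0.2  1.2 -0.6] 0.751217584764075
[ 0.47 -0.1   0.28] [ 0.0092  0.0296 -0.0613] [-0.013  0.013  0.   ]
[ 0.512 -0.148  0.21 ] [-0.0022 -0.008   0.0249] [-0.013  0.013  0.   ]
[ 0.557 -0.158  0.125] [-0.0009 -0.0068  0.1219] [-0.013  0.013  0.   ]
[-0.3708, 0.1661, 2.3049, 0.3644, 0.1848, -2.0729] [0.5003, -0.1374, 0.231] [0.2461, 0.1019, 0.9633, -0.0319]
[-0.0211  0.2773  0.6119  0.4409  0.3505  0.0303] 0.00457811020932164 (9, 6)
[-1.000e-03 -1.000e-03  1.571e+00]
[-0.    0.    1.57]
[-0.    -0.     1.571]
```

```bash
cat >> h.py <<'E'
import json
from scipy.optimize import least_squares
LO=np.array([-2.75,-.82,.23,-1.56,.09,-2.92]);HI=np.array([2.75,2.05,2.67,4.7,2.69,2.92])
def fk(q,k):
    a,h,L1,L2,L3,d=k
    A=R.from_euler('z',q[0]);B=A*R.from_euler('y',q[1]);C=B*R.from_euler('y',q[2]);E=C*R.from_euler('z',q[3])*R.from_euler('y',q[4])
    return A.apply([a,d,h])+B.apply([0,0,L1])+C.apply([0,0,L2])+E.apply([0,0,L3]),E*R.from_euler('z',q[5]+np.pi/2)
def fit():
    D=json.load(open("D.json"));s=least_squares(lambda k:np.concatenate([fk(q,k)[0]-p for q,p,_ in D]),[.05,.48,.42,.42,.3,.03]);return s.x,np.abs(s.fun).max()
def log():
    from station import get_obs
    o=get_obs();D=json.load(open("D.json"));D.append([list(map(float,o[n])) for n in("qpos","position","ee_rot")]);json.dump(D,open("D.json","w"));return o
def ik(p,r,q0,k):
    f=lambda q:(lambda P,Q:np.r_[P-p,.3*(Q.inv()*r).as_rotvec()])(*fk(q,k))
    s=least_squares(f,np.clip(q0,LO+.01,HI-.01),bounds=(LO,HI));return s.x.round(2),round(float(np.abs(s.fun).max()),4)
E
python3 - <<'E'
from h import *
k,e=fit()
Z=R.from_euler('z',np.pi)
def T(lab,p,psi,t):
    for half in(0,1):
        r=tool(np.radians(psi),np.radians(t))*(Z if half else R.identity())
        for q4 in(0,np.pi):
            best=min((ik(p,r,[np.arctan2(p[1],p[0]),.3,2,q4,.4,q6],k) for q6 in(-1.7,0,1.5)),key=lambda s:s[1])
            print(lab,t,"half",half,"q4~",round(q4,1),*best)
for t in(28,):T("handle",bay(-.116,0,.122),-11.9,t);T("handleup",bay(-.116,0,.392-.0),-11.9,t)
for t in(40,48,55):T("gap",bay(-.022,0,.066),-11.9,t);T("top",bay(0,0,.104),-11.9,t)
T("rack",np.array([.44,.31,.042]),-10.8,0)
T("rack",np.array([.61,.278,.042]),-10.8,45)
E
```

```text
handle 28 half 0 q4~ 0 [-0.38  0.42  2.25  1.2   0.09 -2.92] 0.0121
handle 28 half 0 q4~ 3.1 [-0.38  0.43  2.29  2.22  0.1   2.34] 0.0
handle 28 half 1 q4~ 0 [-0.38  0.43  2.29  2.22  0.1  -0.8 ] 0.0
handle 28 half 1 q4~ 3.1 [-0.38  0.43  2.29  2.22  0.1  -0.8 ] 0.0
handleup 28 half 0 q4~ 0 [-0.38  0.06  1.95  0.13  0.65 -1.82] 0.0
handleup 28 half 0 q4~ 3.1 [-0.38  0.06  1.95  0.13  0.65 -1.82] 0.0
handleup 28 half 1 q4~ 0 [-0.38  0.06  1.95  0.13  0.65  1.32] 0.0
handleup 28 half 1 q4~ 3.1 [-0.38  0.06  1.95  0.13  0.65  1.32] 0.0
gap 40 half 0 q4~ 0 [-0.25  0.59  2.06 -1.56  0.09 -0.04] 0.0641
gap 40 half 0 q4~ 3.1 [-0.36  0.65  2.27  2.92  0.48  1.65] 0.0
gap 40 half 1 q4~ 0 [-0.36  0.65  2.27  2.92  0.48 -1.49] 0.0
gap 40 half 1 q4~ 3.1 [-0.36  0.65  2.27  2.92  0.48 -1.49] 0.0
top 40 half 0 q4~ 0 [-0.25  0.55  2.05 -1.56  0.09 -0.04] 0.0483
top 40 half 0 q4~ 3.1 [-0.36  0.59  2.2   2.86  0.35  1.72] 0.0
top 40 half 1 q4~ 0 [-0.36  0.59  2.2   2.86  0.35 -1.42] 0.0
top 40 half 1 q4~ 3.1 [-0.36  0.59  2.2   2.86  0.35 -1.42] 0.0
gap 48 half 0 q4~ 0 [-0.25  0.57  2.06 -1.56  0.09 
[... 761 characters left out ...]
.09 -0.02] 0.1145
top 55 half 0 q4~ 3.1 [-0.38  0.7   2.36  2.96  0.88  1.59] 0.0
top 55 half 1 q4~ 0 [-0.38  0.7   2.36  2.96  0.88 -1.55] 0.0
top 55 half 1 q4~ 3.1 [-0.38  0.7   2.36  2.96  0.88 -1.55] 0.0
rack 0 half 0 q4~ 0 [ 0.56  0.61  2.04 -0.    0.5  -0.82] 0.0
rack 0 half 0 q4~ 3.1 [ 0.56  0.61  2.04  0.    0.5  -0.82] 0.0
rack 0 half 1 q4~ 0 [0.56 0.61 2.04 0.   0.5  2.32] 0.0
rack 0 half 1 q4~ 3.1 [0.56 0.61 2.04 0.   0.5  2.32] 0.0
rack 45 half 0 q4~ 0 [ 0.69  0.73  2.03 -1.56  0.59  0.8 ] 0.0364
rack 45 half 0 q4~ 3.1 [0.66 0.76 2.18 4.18 0.67 1.32] 0.0
rack 45 half 1 q4~ 0 [ 0.66  0.76  2.18  4.18  0.67 -1.82] 0.0
rack 45 half 1 q4~ 3.1 [ 0.66  0.76  2.18  4.18  0.67 -1.82] 0.0
```

```bash
python3 - <<'E'
from h import *
log();k,e=fit();print(k.round(4),e)
Z=R.from_euler('z',np.pi)
for t in(18,21,24):
    q=[-.38,.06,1.95,.13,.65,1.32];r=tool(PSI,np.radians(t))*Z;zz=r.as_matrix()[:,2]
    for z in(.392,.346,.27,.2,.16,.122):
        q,er=ik(bay(-.121,0,z)-.003*zz,r,q,k);print(t,z,q,er)
E
cat > p1.py <<'E'
from h import *
import sys
t=float(sys.argv[1]);log()
g=bay(-.121,0,.122)
r=tool(PSI,np.radians(t))*R.from_euler('z',np.pi);z=r.as_matrix()[:,2]
from station import get_obs
o=get_obs();r0=q2r(o["ee_rot"]);print(o["position"].round(4),o["qpos"].round(2),o["contact_force"].round(1))
for d in(.12,.06,.003): print(d,*rel(o["position"],r0,g-d*z,r))
E
python3 p1.py 21
```

```text
[-0.0209  0.2778  0.61    0.4406  0.3483  0.0303] 0.004147485764238679
18 0.392 [-0.36  0.12  1.81  0.06  0.9   1.39] 0.0
18 0.346 [-0.36  0.16  1.89  0.07  0.79  1.38] 0.0
18 0.27 [-0.36  0.23  2.    0.08  0.61  1.36] 0.0
18 0.2 [-0.36  0.31  2.08  0.11  0.44  1.33] 0.0
18 0.16 [-0.36  0.37  2.12  0.14  0.34  1.3 ] 0.0
18 0.122 [-0.36  0.43  2.16  0.19  0.24  1.24] 0.0
21 0.392 [-0.36  0.1   1.85  0.08  0.83  1.37] 0.0
21 0.346 [-0.36  0.13  1.93  0.08  0.72  1.36] 0.0
21 0.27 [-0.36  0.21  2.04  0.11  0.53  1.33] 0.0
21 0.2 [-0.36  0.3   2.13  0.16  0.36  1.28] 0.0
21 0.16 [-0.36  0.36  2.17  0.22  0.26  1.21] 0.0
21 0.122 [-0.36  0.43  2.2   0.35  0.16  1.08] 0.0
24 0.392 [-0.37  0.08  1.9   0.1   0.76  1.35] 0.0
24 0.346 [-0.37  0.11  1.97  0.11  0.64  1.34] 0.0
24 0.27 [-0.37  0.19  2.08  0.15  0.46  1.29] 0.0
24 0.2 [-0.37  0.29  2.17  0.24  0.28  1.19] 0.0
24 0.16 [-0.37  0.35  2.21  0.38  0.18  1.05] 0.0
24 0.122 [-0.37  0.42  2.24  0.8   0.09  0.62] 0.0
[ 0.5003 -0.1374  0.231 ] [-0.37  0.17  2.3   0.36  0.18 -2.07] [ 0.2  1.2 -0.6]
0.12 [-0.0127 -0.0083  0.0036] [0.212 0.02  3.134]
0.06 [-0.0046 -0.0075  0.063 ] [0.212 0.02  3.134]
0.003 [ 0.0031 -0.0068  0.1195] [0.212 0.02  3.134]
```

Request:
{"method": "send_rows", "body": {
  "deltas": [
    {"dx": 0, "dy": 0, "dz": 0, "ax": 0, "ay": 0, "az": 0.14},
    {"dx": 0, "dy": 0, "dz": 0, "ax": 0, "ay": 0, "az": 0.28},
    {"dx": 0, "dy": 0, "dz": 0, "ax": 0, "ay": 0, "az": 0.42},
    {"dx": 0, "dy": 0, "dz": 0, "ax": 0, "ay": 0, "az": 0.56},
    {"dx": 0, "dy": 0, "dz": 0, "ax": 0, "ay": 0, "az": 0.7},
    {"dx": 0, "dy": 0, "dz": 0, "ax": 0, "ay": 0, "az": 0.84},
    {"dx": 0, "dy": 0, "dz": 0, "ax": 0, "ay": 0, "az": 0.98},
    {"dx": 0, "dy": 0, "dz": 0, "ax": 0, "ay": 0, "az": 1.12},
    {"dx": 0, "dy": 0, "dz": 0, "ax": 0, "ay": 0, "az": 1.26},
    {"dx": 0, "dy": 0, "dz": 0, "ax": 0, "ay": 0, "az": 1.4},
    {"dx": 0, "dy": 0, "dz": 0, "ax": 0, "ay": 0, "az": 1.54},
    {"dx": 0, "dy": 0, "dz": 0, "ax": 0, "ay": 0, "az": 1.68}
  ]
}}

```text
time_s: 5.2
position: [0.4995, -0.1369, 0.231]
ee_rot: [0.188, 0.787, 0.565, 0.162]
contact_force: [-0.4, 0.1, 0.5]
grip_width: 0.746
grip_force: 0.0
```

Request:
{"method": "send_rows", "body": {
  "deltas": [
    {"dx": 0, "dy": 0, "dz": 0, "ax": 0, "ay": 0, "az": 0.14},
    {"dx": 0, "dy": 0, "dz": 0, "ax": 0, "ay": 0, "az": 0.28},
    {"dx": 0, "dy": 0, "dz": 0, "ax": 0, "ay": 0, "az": 0.42},
    {"dx": 0, "dy": 0, "dz": 0, "ax": 0, "ay": 0, "az": 0.56},
    {"dx": 0, "dy": 0, "dz": 0, "ax": 0, "ay": 0, "az": 0.7},
    {"dx": 0, "dy": 0, "dz": 0, "ax": 0, "ay": 0, "az": 0.84},
    {"dx": 0, "dy": 0, "dz": 0, "ax": 0, "ay": 0, "az": 0.98},
    {"dx": 0, "dy": 0, "dz": 0, "ax": 0, "ay": 0, "az": 1.12},
    {"dx": 0, "dy": 0, "dz": 0, "ax": 0, "ay": 0, "az": 1.26},
    {"dx": 0, "dy": 0, "dz": 0, "ax": 0, "ay": 0, "az": 1.4},
    {"dx": 0, "dy": 0, "dz": 0, "ax": 0, "ay": 0, "az": 1.46}
  ]
}}

```text
time_s: 6.3
position: [0.4996, -0.1369, 0.2311]
ee_rot: [0.032, 0.963, -0.104, 0.246]
contact_force: [0.7, -0.4, 0.3]
grip_width: 0.746
grip_force: 0.0
```

```bash
python3 p1.py 21
```

```text
[ 0.4996 -0.1369  0.2311] [-0.37  0.16  2.31  0.36  0.18  1.08] [ 0.7 -0.4  0.3]
0.12 [0.0134 0.0086 0.0041] [ 0.013 -0.135 -0.005]
0.06 [0.0054 0.0078 0.0635] [ 0.013 -0.135 -0.005]
0.003 [-0.0023  0.0071  0.12  ] [ 0.013 -0.135 -0.005]
```

Request:
{"method": "send_rows", "body": {
  "deltas": [
    {"dx": 0.013, "dy": 0.0085, "dz": 0.004, "ax": 0.013, "ay": -0.135, "az": -0.005},
    {"dx": 0.013, "dy": 0.0085, "dz": 0.004, "ax": 0.013, "ay": -0.135, "az": -0.005},
    {"dx": 0.0055, "dy": 0.008, "dz": 0.0635, "ax": 0.013, "ay": -0.135, "az": -0.005},
    {"dx": 0.0055, "dy": 0.008, "dz": 0.0635, "ax": 0.013, "ay": -0.135, "az": -0.005},
    {"dx": 0.001, "dy": 0.0075, "dz": 0.095, "ax": 0.013, "ay": -0.135, "az": -0.005},
    {"dx": -0.002, "dy": 0.007, "dz": 0.12, "ax": 0.013, "ay": -0.135, "az": -0.005},
    {"dx": -0.002, "dy": 0.007, "dz": 0.12, "ax": 0.013, "ay": -0.135, "az": -0.005},
    {"dx": -0.002, "dy": 0.007, "dz": 0.12, "ax": 0.013, "ay": -0.135, "az": -0.005}
  ]
}}

```text
time_s: 7.1
position: [0.5519, -0.1565, 0.1253]
ee_rot: [0.02, 0.978, -0.099, 0.181]
contact_force: [0.0, 0.7, 1.4]
grip_width: 0.749
grip_force: 0.0
```

```bash
python3 p1.py 21;  python3 - <<'E'
from station import snapshot
import cv2
cv2.imwrite("pics/w2.png",snapshot("wrist")["image"])
E
```

```text
[ 0.5519 -0.1565  0.1253] [-0.36  0.45  2.18  0.35  0.16  1.07] [0.  0.7 1.4]
0.12 [-0.      0.0004 -0.1164] [0.001 0.001 0.006]
0.06 [ 0.0001  0.0003 -0.0564] [0.001 0.001 0.006]
0.003 [0.0001 0.0003 0.0006] [0.001 0.001 0.006]
```

View pics/w2.png

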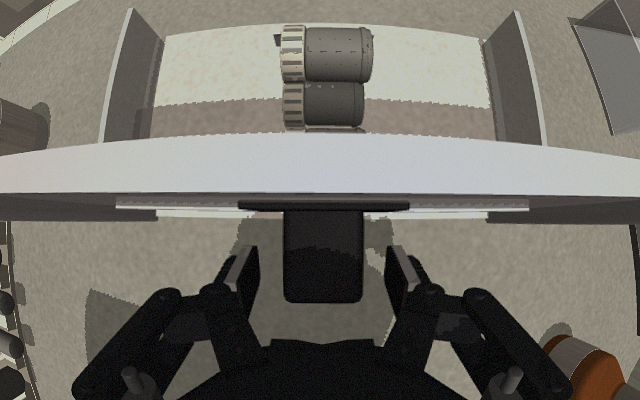

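The handle sits between the open fingers, spanning columns 283–363 with the pads at about 258 and 385. Now closing and lifting.

Request:
{"method": "send_rows", "body": {
  "deltas": [
    {"dx": 0, "dy": 0, "dz": 0, "ax": 0, "ay": 0, "az": 0},
    {"dx": 0, "dy": 0, "dz": 0, "ax": 0, "ay": 0, "az": 0},
    {"dx": 0, "dy": 0, "dz": 0, "ax": 0, "ay": 0, "az": 0},
    {"dx": 0, "dy": 0, "dz": 0, "ax": 0, "ay": 0, "az": 0},
    {"dx": 0, "dy": 0, "dz": 0, "ax": 0, "ay": 0, "az": 0}
  ],
  "claw": 0
}}

```text
time_s: 7.65
position: [0.5526, -0.157, 0.1254]
ee_rot: [0.02, 0.978, -0.099, 0.181]
contact_force: [-2.1, -5.4, 2.3]
grip_width: 0.415
grip_force: 61.2
```

Request:
{"method": "send_rows", "body": {
  "deltas": [
    {"dx": 0.0036, "dy": 0, "dz": -0.0093, "ax": 0, "ay": 0, "az": 0},
    {"dx": 0.0107, "dy": 0, "dz": -0.028, "ax": 0, "ay": 0, "az": 0},
    {"dx": 0.0197, "dy": 0, "dz": -0.0514, "ax": 0, "ay": 0, "az": 0},
    {"dx": 0.0286, "dy": 0, "dz": -0.0747, "ax": 0, "ay": 0, "az": 0},
    {"dx": 0.0376, "dy": 0, "dz": -0.0981, "ax": 0, "ay": 0, "az": 0},
    {"dx": 0.0465, "dy": 0, "dz": -0.1214, "ax": 0, "ay": 0, "az": 0},
    {"dx": 0.0555, "dy": 0, "dz": -0.1448, "ax": 0, "ay": 0, "az": 0},
    {"dx": 0.0644, "dy": 0, "dz": -0.1681, "ax": 0, "ay": 0, "az": 0},
    {"dx": 0.0716, "dy": 0, "dz": -0.1868, "ax": 0, "ay": 0, "az": 0},
    {"dx": 0.0752, "dy": 0, "dz": -0.196, "ax": 0, "ay": 0, "az": 0}
  ]
}}

```text
time_s: 8.65
position: [0.5526, -0.157, 0.336]
ee_rot: [0.021, 0.978, -0.099, 0.181]
contact_force: [5.5, -12.4, -13.0]
grip_width: 0.41
grip_force: 64.3
```

```bash
python3 -c "
from h import *
o=log();print(o['qpos'].round(3),o['position'],tobay(o['position']),q2r(o['ee_rot']).as_matrix().round(4).tolist(),o['contact_force'],fit())"
```

```text
[-0.362  0.129  1.955  0.083  0.695  1.357] [ 0.55255928 -0.1569767   0.33604725] [-1.21621801e-01 -2.88944964e-05  3.36047252e-01] [[0.9147, -0.2014, 0.3504], [-0.1866, -0.9795, -0.0761], [0.3585, 0.0042, -0.9335]] [  5.49271447 -12.43859041 -12.98295101] (array([-0.00532688,  0.28657487,  0.58083184,  0.43574343,  0.32935557,
        0.03101964]), np.float64(0.007958194940215713))
```

Request:
{"method": "send_rows", "body": {
  "deltas": [
    {"dx": 0.0018, "dy": 0, "dz": -0.0047, "ax": 0, "ay": 0, "az": 0},
    {"dx": 0.0036, "dy": 0, "dz": -0.0093, "ax": 0, "ay": 0, "az": 0},
    {"dx": 0.0043, "dy": 0, "dz": -0.0112, "ax": 0, "ay": 0, "az": 0},
    {"dx": 0.0043, "dy": 0, "dz": -0.0112, "ax": 0, "ay": 0, "az": 0}
  ]
}}

```text
time_s: 9.05
position: [0.5526, -0.157, 0.3469]
ee_rot: [0.02, 0.978, -0.099, 0.181]
contact_force: [-1.0, -10.1, -2.0]
grip_width: 0.413
grip_force: 65.6
```

Request:
{"method": "send_rows", "body": {
  "deltas": [
    {"dx": 0.0007, "dy": 0, "dz": -0.0019, "ax": 0, "ay": 0, "az": 0},
    {"dx": 0.0007, "dy": 0, "dz": -0.0019, "ax": 0, "ay": 0, "az": 0}
  ]
}}

```text
time_s: 9.25
position: [0.5526, -0.1569, 0.3487]
ee_rot: [0.02, 0.978, -0.099, 0.181]
contact_force: [1.9, -10.9, -4.6]
grip_width: 0.412
grip_force: 65.0
```

Request:
{"method": "send_rows", "body": {
  "deltas": [
    {"dx": 0.0007, "dy": 0, "dz": -0.0019, "ax": 0, "ay": 0, "az": 0},
    {"dx": 0.0014, "dy": 0, "dz": -0.0037, "ax": 0, "ay": 0, "az": 0},
    {"dx": 0.0014, "dy": 0, "dz": -0.0037, "ax": 0, "ay": 0, "az": 0}
  ]
}}

```text
time_s: 9.55
position: [0.5525, -0.157, 0.3517]
ee_rot: [0.02, 0.978, -0.099, 0.18]
contact_force: [11.0, -13.8, -20.0]
grip_width: 0.411
grip_force: 70.6
```

Run:
```python
from h import *
from station import snapshot,get_obs
print(get_obs()['contact_force'])
for n in("top","scene"):
    s=snapshot(n);W=tobay(cloud(s));im=s["image"].astype(int);np.savez(n+"1.npz",**s)
    m=(W[...,0]>-.15)&(W[...,0]<-.095)&(abs(W[...,1])<.019)&(W[...,2]>.3)&(W[...,2]<.42)&(im.max(-1)<70)
    print(n,m.sum(),np.percentile(W[m],[3,50,97],axis=0).round(4).tolist() if m.sum() else '')
```

```text
[ 10.95126337 -13.84410899 -19.99266668]
top 57 [[-0.1084, 0.0027, 0.3436], [-0.1009, 0.0124, 0.3567], [-0.0956, 0.0177, 0.3593]]
scene 93 [[-0.1426, -0.0188, 0.3596], [-0.1273, -0.013, 0.4019], [-0.1211, 0.0179, 0.4186]]
```

```bash
cat > go.py <<'E'
# usage: go.py x,y,z,psi,tilt[,w for bay coordinates] ...   half-turned tool
from h import *
import sys
from station import get_obs
o=get_obs();r0=q2r(o["ee_rot"]);print(o["position"].round(4),tobay(o["position"]).round(4),o["qpos"].round(2),o["contact_force"].round(1),round(o["time_s"],2))
k,_=fit();q=o["qpos"]
for a in sys.argv[1:]:
    f=a.split(",");v=list(map(float,f[:5]));p=bay(*v[:3]) if len(f)>5 else np.array(v[:3])
    r=tool(np.radians(v[3]),np.radians(v[4]))*R.from_euler('z',np.pi)
    q,e=ik(p,r,q,k);print(a,p.round(3),*rel(o["position"],r0,p,r),"| q",q,e)
E
python3 go.py .44,.31,.18,-10.5,0 .44,.31,.042,-10.5,0 .61,.278,.042,-10.5,0
```

```text
[ 0.5526 -0.157   0.3517] [-0.1216 -0.      0.3517] [-0.36  0.11  1.93  0.08  0.74  1.36] [ 11.  -13.5 -20. ] 9.65
.44,.31,.18,-10.5,0 [0.44 0.31 0.18] [-0.2515 -0.4354  0.0858] [ 0.008 -0.365 -0.019] | q [0.56 0.42 1.94 0.   0.78 2.31] 0.0
.44,.31,.042,-10.5,0 [0.44  0.31  0.042] [-0.3008 -0.436   0.2147] [ 0.008 -0.365 -0.019] | q [ 0.56  0.63  2.03 -0.    0.48  2.31] 0.0
.61,.278,.042,-10.5,0 [0.61  0.278 0.042] [-0.1392 -0.4389  0.2764] [ 0.008 -0.365 -0.019] | q [ 0.38  0.76  1.7  -0.    0.69  2.14] 0.0
```

Request:
{"method": "send_rows", "body": {
  "deltas": [
    {"dx": 0, "dy": 0, "dz": 0, "ax": 0, "ay": 0, "az": 0},
    {"dx": 0, "dy": 0, "dz": 0, "ax": 0, "ay": 0, "az": 0},
    {"dx": 0, "dy": 0, "dz": 0, "ax": 0, "ay": 0, "az": 0},
    {"dx": 0, "dy": 0, "dz": -0.03, "ax": 0, "ay": 0, "az": 0},
    {"dx": 0, "dy": 0, "dz": -0.07, "ax": 0, "ay": 0, "az": 0},
    {"dx": 0, "dy": 0, "dz": -0.11, "ax": 0, "ay": 0, "az": 0},
    {"dx": 0, "dy": 0, "dz": -0.11, "ax": 0, "ay": 0, "az": 0}
  ],
  "claw": 80
}}

```text
time_s: 10.35
position: [0.5146, -0.1481, 0.4614]
ee_rot: [0.021, 0.978, -0.099, 0.185]
contact_force: [0.2, -0.4, 1.0]
grip_width: 0.797
grip_force: 0.0
```

```bash
python3 go.py .45,.05,.35,-10.5,10 .44,.31,.18,-10.5,0 .44,.31,.042,-10.5,0 .61,.278,.042,-10.5,0;python3 - <<'E'
from h import *
from station import snapshot
for n in("top","scene"):
    s=snapshot(n);W=tobay(cloud(s));im=s["image"].astype(int);np.savez(n+"2.npz",**s)
    m=(W[...,0]>-.132)&(W[...,0]<-.095)&(abs(W[...,1])<.019)&(W[...,2]>.2)&(W[...,2]<.42)&(im.max(-1)<70)
    print(n,m.sum(),np.percentile(W[m],[3,50,97],axis=0).round(4).tolist() if m.sum() else '')
E
```

```text
[ 0.5146 -0.1481  0.4614] [-0.1606  0.0008  0.4614] [-0.38 -0.03  1.82  0.07  0.99  1.37] [ 0.2 -0.4  1. ] 10.35
.45,.05,.35,-10.5,10 [0.45 0.05 0.35] [-0.1364 -0.1816  0.0653] [ 0.009 -0.2   -0.017] | q [ 0.07  0.02  2.01 -0.05  0.94  1.86] 0.0
.44,.31,.18,-10.5,0 [0.44 0.31 0.18] [-0.2559 -0.435   0.1998] [ 0.008 -0.374 -0.018] | q [0.56 0.42 1.94 0.   0.78 2.31] 0.0
.44,.31,.042,-10.5,0 [0.44  0.31  0.042] [-0.3063 -0.4356  0.3283] [ 0.008 -0.374 -0.018] | q [ 0.56  0.63  2.03 -0.    0.48  2.31] 0.0
.61,.278,.042,-10.5,0 [0.61  0.278 0.042] [-0.1453 -0.4384  0.3915] [ 0.008 -0.374 -0.018] | q [ 0.38  0.76  1.7  -0.    0.69  2.14] 0.0
top 226 [[-0.1191, -0.0154, 0.3467], [-0.1072, 0.0023, 0.3571], [-0.0955, 0.0174, 0.3597]]
scene 18 [[-0.1309, -0.0127, 0.347], [-0.1292, 0.0037, 0.3572], [-0.1272, 0.0172, 0.3601]]
```

Request:
{"method": "send_rows", "body": {
  "deltas": [
    {"dx": -0.136, "dy": -0.18, "dz": 0.065, "ax": 0.009, "ay": -0.2, "az": -0.017},
    {"dx": -0.136, "dy": -0.18, "dz": 0.065, "ax": 0.009, "ay": -0.2, "az": -0.017},
    {"dx": -0.136, "dy": -0.18, "dz": 0.065, "ax": 0.009, "ay": -0.2, "az": -0.017},
    {"dx": -0.136, "dy": -0.18, "dz": 0.065, "ax": 0.009, "ay": -0.2, "az": -0.017},
    {"dx": -0.256, "dy": -0.435, "dz": 0.2, "ax": 0.008, "ay": -0.374, "az": -0.018},
    {"dx": -0.256, "dy": -0.435, "dz": 0.2, "ax": 0.008, "ay": -0.374, "az": -0.018},
    {"dx": -0.256, "dy": -0.435, "dz": 0.2, "ax": 0.008, "ay": -0.374, "az": -0.018},
    {"dx": -0.256, "dy": -0.435, "dz": 0.2, "ax": 0.008, "ay": -0.374, "az": -0.018},
    {"dx": -0.256, "dy": -0.435, "dz": 0.2, "ax": 0.008, "ay": -0.374, "az": -0.018},
    {"dx": -0.256, "dy": -0.435, "dz": 0.2, "ax": 0.008, "ay": -0.374, "az": -0.018},
    {"dx": -0.256, "dy": -0.435, "dz": 0.2, "ax": 0.008, "ay": -0.374, "az": -0.018},
    {"dx": -0.256, "dy": -0.435, "dz": 0.2, "ax": 0.008, "ay": -0.374, "az": -0.018}
  ],
  "claw": 100
}}

```text
time_s: 11.65
position: [0.4349, 0.3138, 0.1715]
ee_rot: [0.0, 0.996, -0.09, -0.006]
contact_force: [-0.2, 0.1, -0.5]
grip_width: 0.999
grip_force: 0.0
```

```bash
python3 go.py .44,.31,.18,-10.5,0 .44,.31,.1,-10.5,0 .44,.31,.042,-10.5,0
```

```text
[0.4349 0.3138 0.1715] [-0.3338  0.4364  0.1715] [0.56 0.43 1.93 0.01 0.79 2.31] [-0.2  0.1 -0.5] 11.65
.44,.31,.18,-10.5,0 [0.44 0.31 0.18] [ 0.0056  0.0029 -0.0086] [0.002 0.012 0.003] | q [0.56 0.42 1.94 0.   0.78 2.31] 0.0
.44,.31,.1,-10.5,0 [0.44 0.31 0.1 ] [0.0066 0.0027 0.0714] [0.002 0.012 0.003] | q [ 0.56  0.53  2.   -0.    0.61  2.31] 0.0
.44,.31,.042,-10.5,0 [0.44  0.31  0.042] [0.0073 0.0026 0.1294] [0.002 0.012 0.003] | q [ 0.56  0.63  2.03 -0.    0.48  2.31] 0.0
```

Request:
{"method": "send_rows", "body": {
  "deltas": [
    {"dx": 0.0056, "dy": 0.003, "dz": 0.03, "ax": 0, "ay": 0.012, "az": 0},
    {"dx": 0.0066, "dy": 0.003, "dz": 0.06, "ax": 0, "ay": 0.012, "az": 0},
    {"dx": 0.0066, "dy": 0.003, "dz": 0.06, "ax": 0, "ay": 0.012, "az": 0}
  ]
}}

```text
time_s: 11.95
position: [0.4405, 0.3053, 0.1123]
ee_rot: [0.001, 0.996, -0.092, -0.001]
contact_force: [-0.0, 0.2, -0.4]
grip_width: 1.0
grip_force: 0.0
```

```bash
cat >> h.py <<'E'
def wcloud(s):
    K,T=s["intrinsics"],s["camera_from_world"];z=s["range_z"].astype(float)
    v,u=np.mgrid[:400,:640];x,y=(u-K[0,2])/K[0,0],(v-K[1,2])/K[1,1];r=np.hypot(x,y)+1e-9
    P=np.stack([x/r*np.tan(r)*z,y/r*np.tan(r)*z,z],-1);W=(P-T[:3,3])@T[:3,:3];W[(z<=0)|(r>1.4)]=np.nan;return W
E
python3 go.py .44,.31,.042,-10.5,0
python3 - <<'E'
from h import *
from station import snapshot
s=snapshot("wrist");W=wcloud(s);cv2.imwrite("pics/w3.png",s["image"])
m=(abs(W[...,0]-.44)<.035)&(abs(W[...,1]-.31)<.045)&(W[...,2]>.046)&(W[...,2]<.07)
n,l,st,c=cv2.connectedComponentsWithStats(m.astype(np.uint8));i=1+np.argmax(st[1:,4]);p=W[l==i];print(rect(p[:,:2]),p.mean(0),st[i])
E
```

```text
[0.4405 0.3053 0.1123] [-0.3266  0.4293  0.1123] [ 0.55  0.52  1.98 -0.    0.65  2.31] [-0.   0.2 -0.4] 11.95
.44,.31,.042,-10.5,0 [0.44  0.31  0.042] [-0.0013 -0.0047  0.0703] [ 0.003  0.001 -0.   ] | q [ 0.56  0.63  2.03 -0.    0.48  2.31] 0.0
(array([439.9, 310.1]), array([62. , 42.5]), 78.2) [0.4449669  0.30963174 0.0594446 ] [ 262  195  102   64 5802]
```

View pics/w3.png

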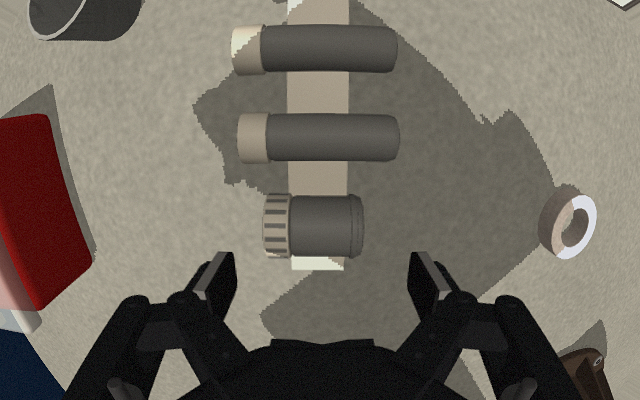

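The pot is in the lower notch at about (313,227), square to the fingers and measured at (0.440, 0.310). Descend and grip.

Request:
{"method": "send_rows", "body": {
  "deltas": [
    {"dx": -0.001, "dy": -0.005, "dz": 0.02, "ax": 0.002, "ay": 0, "az": 0.01},
    {"dx": -0.001, "dy": -0.005, "dz": 0.045, "ax": 0.002, "ay": 0, "az": 0.01},
    {"dx": -0.001, "dy": -0.005, "dz": 0.07, "ax": 0.002, "ay": 0, "az": 0.01},
    {"dx": -0.001, "dy": -0.005, "dz": 0.07, "ax": 0.002, "ay": 0, "az": 0.01},
    {"dx": -0.001, "dy": -0.005, "dz": 0.07, "ax": 0.002, "ay": 0, "az": 0.01}
  ]
}}

```text
time_s: 12.5
position: [0.4435, 0.3123, 0.047]
ee_rot: [-0.002, 0.995, -0.097, 0.002]
contact_force: [1.3, 0.1, -0.2]
grip_width: 1.001
grip_force: 0.0
```

Request:
{"method": "send_rows", "body": {
  "deltas": [
    {"dx": 0, "dy": 0, "dz": 0, "ax": 0, "ay": 0, "az": 0},
    {"dx": 0, "dy": 0, "dz": 0, "ax": 0, "ay": 0, "az": 0},
    {"dx": 0, "dy": 0, "dz": 0, "ax": 0, "ay": 0, "az": 0},
    {"dx": 0, "dy": 0, "dz": 0, "ax": 0, "ay": 0, "az": 0}
  ],
  "claw": 0
}}

```text
time_s: 12.9
position: [0.4439, 0.3127, 0.0473]
ee_rot: [-0.002, 0.995, -0.097, 0.003]
contact_force: [-0.6, -0.9, 10.4]
grip_width: 0.715
grip_force: 63.0
```

```bash
python3 go.py .445,.31,.25,-11,0 .45,.05,.33,-5,15 .46,-.10,.30,0,25 -.19,0,.27,5,35,b -.19,0,.24,5,42,b -.17,0,.2,-3,48,b -.15,0,.18,-11.9,50,b -.1,0,.16,-11.9,50,b -.022,0,.1,-11.9,50,b -.022,0,.066,-11.9,50,b; python3 -c "
from h import *;print(fit())"
```

```text
[0.4439 0.3127 0.0473] [-0.3248  0.4372  0.0473] [ 0.56  0.63  2.   -0.    0.5   2.32] [-0.6 -0.9 10.4] 12.9
.445,.31,.25,-11,0 [0.445 0.31  0.25 ] [ 0.0027  0.0014 -0.2027] [-0.005 -0.006 -0.002] | q [0.55 0.34 1.86 0.   0.95 2.31] 0.0
.45,.05,.33,-5,15 [0.45 0.05 0.33] [ 0.0581  0.2552 -0.2837] [ 0.009  0.256 -0.106] | q [ 0.07 -0.01  2.1  -0.06  0.79  1.77] 0.0
.46,-.10,.30,0,25 [ 0.46 -0.1   0.3 ] [ 0.0966  0.4006 -0.2542] [ 0.038  0.429 -0.191] | q [-0.39 -0.01  2.24  0.33  0.52  0.92] 0.0
-.19,0,.27,5,35,b [ 0.486 -0.143  0.27 ] [ 0.1299  0.4379 -0.2242] [ 0.081  0.6   -0.273] | q [-0.58  0.09  2.33  1.04  0.43 -0.  ] 0.0
-.19,0,.24,5,42,b [ 0.486 -0.143  0.24 ] [ 0.1297  0.438  -0.1942] [ 0.099  0.722 -0.27 ] | q [-0.65  0.16  2.45  1.68  0.47 -0.71] 0.0
-.17,0,.2,-3,48,b [ 0.505 -0.147  0.2  ] [ 0.1495  0.4385 -0.1541] [ 0.055  0.83  -0.135] | q [-0.58  0.31  2.55  2.43  0.61 -1.33] 0.0
-.15,0,.18,-11.9,50,b [ 0.525 -0.151  0.18 ] [ 0.1693  0.4389 -0.134 ] [-0.011  0.867  0.011] | q [-0.45  0.4   2.57  2.86  0.71 -1.51] 0.0
-.1,0,.16,-11.9,50,b [ 0.574 -0.161  0.16 ] [ 0.2192  0.4397 -0.1137] [-0.011  0.867  0.011] | q [-0.41  0.48  2.48  2.9   0.7  -1.51] 0.0
-.022,0,.1,-11.9,50,b [ 0.65  -0.177  0.1  ] [ 0.2969  0.4411 -0.0533] [-0.011  0.867  0.011] | q [-0.38  0.67  2.32  2.95  0.72 -1.53] 0.0
-.022,0,.066,-11.9,50,b [ 0.65  -0.177  0.066] [ 0.2967  0.4413 -0.0193] [-0.011  0.867  0.011] | q [-0.38  0.75  2.32  2.96  0.8  -1.55] 0.0
(array([-0.00532688,  0.28657487,  0.58083184,  0.43574343,  0.32935557,
        0.03101964]), np.float64(0.007958194940215713))
```

Request:
{"method": "send_rows", "body": {
  "deltas": [
    {"dx": 0, "dy": 0, "dz": -0.02, "ax": 0, "ay": 0, "az": 0},
    {"dx": 0, "dy": 0, "dz": -0.06, "ax": 0, "ay": 0, "az": 0},
    {"dx": 0, "dy": 0, "dz": -0.1, "ax": 0, "ay": 0, "az": 0},
    {"dx": 0.003, "dy": 0.001, "dz": -0.15, "ax": 0, "ay": 0, "az": 0},
    {"dx": 0.01, "dy": 0.03, "dz": -0.19, "ax": 0, "ay": 0.03, "az": -0.01},
    {"dx": 0.02, "dy": 0.07, "dz": -0.22, "ax": 0, "ay": 0.07, "az": -0.03},
    {"dx": 0.03, "dy": 0.11, "dz": -0.24, "ax": 0.003, "ay": 0.11, "az": -0.05},
    {"dx": 0.04, "dy": 0.15, "dz": -0.26, "ax": 0.005, "ay": 0.15, "az": -0.07},
    {"dx": 0.05, "dy": 0.2, "dz": -0.27, "ax": 0.007, "ay": 0.2, "az": -0.09},
    {"dx": 0.058, "dy": 0.255, "dz": -0.284, "ax": 0.009, "ay": 0.256, "az": -0.106},
    {"dx": 0.058, "dy": 0.255, "dz": -0.284, "ax": 0.009, "ay": 0.256, "az": -0.106}
  ]
}}

```text
time_s: 14.0
position: [0.4482, 0.0465, 0.331]
ee_rot: [0.007, 0.99, -0.044, 0.132]
contact_force: [-0.8, 0.8, -1.3]
grip_width: 0.717
grip_force: 65.5
```

```bash
python3 go.py .45,.05,.33,-5,15 .46,-.10,.30,0,25 -.19,0,.27,5,35,b -.19,0,.24,5,42,b -.17,0,.2,-3,48,b
```

```text
[0.4482 0.0465 0.331 ] [-0.2657  0.1775  0.331 ] [ 0.07 -0.02  2.1  -0.06  0.8   1.77] [-0.8  0.8 -1.3] 14.0
.45,.05,.33,-5,15 [0.45 0.05 0.33] [ 0.0012 -0.0037  0.0013] [ 0.003 -0.003 -0.002] | q [ 0.07 -0.01  2.1  -0.06  0.79  1.77] 0.0
.46,-.10,.30,0,25 [ 0.46 -0.1   0.3 ] [0.0158 0.1448 0.0367] [ 0.033  0.172 -0.083] | q [-0.39 -0.01  2.24  0.33  0.52  0.92] 0.0
-.19,0,.27,5,35,b [ 0.486 -0.143  0.27 ] [0.0363 0.1851 0.0735] [ 0.077  0.345 -0.16 ] | q [-0.58  0.09  2.33  1.04  0.43 -0.  ] 0.0
-.19,0,.24,5,42,b [ 0.486 -0.143  0.24 ] [0.0284 0.185  0.1024] [ 0.087  0.467 -0.156] | q [-0.65  0.16  2.45  1.68  0.47 -0.71] 0.0
-.17,0,.2,-3,48,b [ 0.505 -0.147  0.2  ] [0.0371 0.1873 0.1462] [ 0.022  0.573 -0.031] | q [-0.58  0.31  2.55  2.43  0.61 -1.33] 0.0
```

Request:
{"method": "send_rows", "body": {
  "deltas": [
    {"dx": 0.004, "dy": 0.036, "dz": 0.009, "ax": 0.008, "ay": 0.043, "az": -0.021},
    {"dx": 0.008, "dy": 0.072, "dz": 0.018, "ax": 0.016, "ay": 0.086, "az": -0.042},
    {"dx": 0.012, "dy": 0.108, "dz": 0.027, "ax": 0.024, "ay": 0.129, "az": -0.063},
    {"dx": 0.016, "dy": 0.145, "dz": 0.037, "ax": 0.033, "ay": 0.172, "az": -0.083},
    {"dx": 0.021, "dy": 0.155, "dz": 0.046, "ax": 0.044, "ay": 0.215, "az": -0.1},
    {"dx": 0.026, "dy": 0.165, "dz": 0.055, "ax": 0.055, "ay": 0.258, "az": -0.12},
    {"dx": 0.031, "dy": 0.175, "dz": 0.064, "ax": 0.066, "ay": 0.3, "az": -0.14},
    {"dx": 0.036, "dy": 0.185, "dz": 0.073, "ax": 0.077, "ay": 0.345, "az": -0.16},
    {"dx": 0.034, "dy": 0.185, "dz": 0.08, "ax": 0.08, "ay": 0.375, "az": -0.159},
    {"dx": 0.032, "dy": 0.185, "dz": 0.088, "ax": 0.082, "ay": 0.405, "az": -0.158},
    {"dx": 0.03, "dy": 0.185, "dz": 0.095, "ax": 0.085, "ay": 0.436, "az": -0.157},
    {"dx": 0.028, "dy": 0.185, "dz": 0.102, "ax": 0.087, "ay": 0.467, "az": -0.156}
  ]
}}

```text
time_s: 15.2
position: [0.4872, -0.1374, 0.2421]
ee_rot: [-0.018, 0.935, 0.043, 0.351]
contact_force: [0.3, 0.8, -0.8]
grip_width: 0.721
grip_force: 65.5
```

```bash
python3 go.py -.19,0,.24,5,42,b -.17,0,.2,-3,48,b -.15,0,.18,-11.9,50,b
```

```text
[ 0.4872 -0.1374  0.2421] [-0.1896  0.0056  0.2421] [-0.65  0.18  2.43  1.64  0.47 -0.69] [ 0.3  0.8 -0.8] 15.2
-.19,0,.24,5,42,b [ 0.486 -0.143  0.24 ] [-0.0029  0.0052  0.0002] [-0.007  0.015  0.001] | q [-0.65  0.16  2.45  1.68  0.47 -0.71] 0.0
-.17,0,.2,-3,48,b [ 0.505 -0.147  0.2  ] [-0.0148  0.0113  0.0429] [-0.105  0.12   0.1  ] | q [-0.58  0.31  2.55  2.43  0.61 -1.33] 0.0
-.15,0,.18,-11.9,50,b [ 0.525 -0.151  0.18 ] [-0.0136  0.0173  0.0705] [-0.218  0.154  0.207] | q [-0.45  0.4   2.57  2.86  0.71 -1.51] 0.0
```

The wrist flip works. On to the bay entry, correcting the heading.

Request:
{"method": "send_rows", "body": {
  "deltas": [
    {"dx": -0.004, "dy": 0.003, "dz": 0.01, "ax": -0.025, "ay": 0.03, "az": 0.025},
    {"dx": -0.008, "dy": 0.006, "dz": 0.022, "ax": -0.05, "ay": 0.06, "az": 0.05},
    {"dx": -0.011, "dy": 0.009, "dz": 0.032, "ax": -0.08, "ay": 0.09, "az": 0.075},
    {"dx": -0.015, "dy": 0.011, "dz": 0.043, "ax": -0.105, "ay": 0.12, "az": 0.1},
    {"dx": -0.015, "dy": 0.013, "dz": 0.05, "ax": -0.14, "ay": 0.13, "az": 0.135},
    {"dx": -0.014, "dy": 0.015, "dz": 0.06, "ax": -0.18, "ay": 0.142, "az": 0.17},
    {"dx": -0.014, "dy": 0.017, "dz": 0.07, "ax": -0.218, "ay": 0.154, "az": 0.207},
    {"dx": -0.014, "dy": 0.017, "dz": 0.07, "ax": -0.218, "ay": 0.154, "az": 0.207}
  ]
}}

```text
time_s: 16.0
position: [0.5242, -0.1494, 0.1788]
ee_rot: [0.043, 0.902, -0.094, 0.419]
contact_force: [0.4, -0.2, -1.5]
grip_width: 0.715
grip_force: 65.6
```

```bash
python3 go.py -.15,0,.18,-11.9,50,b -.1,0,.16,-11.9,50,b -.022,0,.11,-11.9,50,b
python3 - <<'E'
from h import *
from station import snapshot,get_obs
o=get_obs();r0=q2r(o["ee_rot"])
s=snapshot("wrist");W=wcloud(s);cv2.imwrite("pics/w4.png",s["image"])
L=r0.inv().apply((W-o["position"]).reshape(-1,3)).reshape(W.shape)
m=(abs(L[...,1])<.028)&(abs(L[...,0])<.03)&(abs(L[...,2])<.035);p=L[m]
# circle fit in tool x-z, radius 22 mm
f=least_squares(lambda c:np.hypot(p[:,0]-c[0],p[:,2]-c[1])-.022,[0,.005],loss="soft_l1",f_scale=.001);print(m.sum(),"pot in tool xz",f.x.round(4),np.abs(f.fun).mean())
B=tobay(W)
for nm,x,z in(("mid",.02225,.066),("base0",-.0445,.028),("base1",0,.028)):
    m=(abs(B[...,1])<.04)&(np.hypot(B[...,0]-x,B[...,2]-z)<.027)&(np.hypot(B[...,0]-x,B[...,2]-z)>.017);p=B[m]
    if len(p)<50: print(nm,len(p));continue
    f=least_squares(lambda c:np.hypot(p[:,0]-c[0],p[:,2]-c[1])-.022,[x,z],loss="soft_l1",f_scale=.001);print(nm,len(p),f.x.round(4),np.abs(f.fun).mean().round(4),"y",np.percentile(p[:,1],[1,99]).round(4))
E
```

```text
[ 0.5242 -0.1494  0.1788] [-0.1509  0.0015  0.1788] [-0.45  0.47  2.58  2.87  0.78 -1.54] [ 0.4 -0.2 -1.5] 16.0
-.15,0,.18,-11.9,50,b [ 0.525 -0.151  0.18 ] [ 0.0015  0.0015 -0.    ] [-0.001  0.003  0.   ] | q [-0.45  0.4   2.57  2.86  0.71 -1.51] 0.0
-.1,0,.16,-11.9,50,b [ 0.574 -0.161  0.16 ] [0.0185 0.0016 0.0511] [-0.001  0.003  0.   ] | q [-0.41  0.48  2.48  2.9   0.7  -1.51] 0.0
-.022,0,.11,-11.9,50,b [ 0.65  -0.177  0.11 ] [0.0306 0.0017 0.1429] [-0.001  0.003  0.   ] | q [-0.38  0.65  2.32  2.94  0.7  -1.52] 0.0
11192 pot in tool xz [-0.0042  0.0071] 0.0007935169209466136
mid 2707 [0.0232 0.0653] 0.0011 y [-0.0329  0.0275]
base0 2423 [-0.0426  0.028 ] 0.001 y [-0.0386  0.0379]
base1 2161 [0.0014 0.0277] 0.001 y [-0.0389  0.039 ]
```

View pics/w4.png

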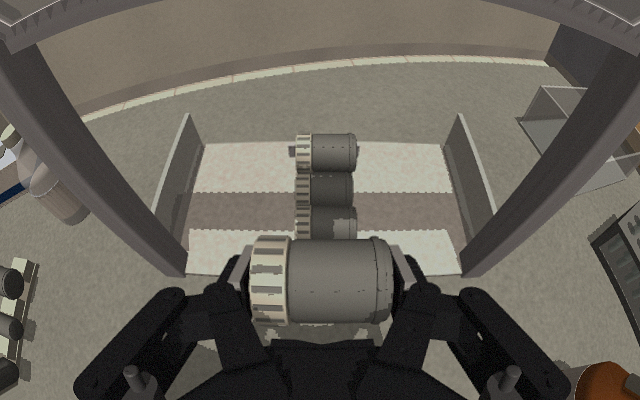

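The pot is held square between the pads, and the stacked pots line up at columns 295–355. Pot-in-tool offset and bay frame are now confirmed to about 1 mm.

Request:
{"method": "send_rows", "body": {
  "deltas": [
    {"dx": 0.008, "dy": 0.002, "dz": 0.02, "ax": 0, "ay": 0.002, "az": 0},
    {"dx": 0.018, "dy": 0.003, "dz": 0.05, "ax": 0, "ay": 0.002, "az": 0},
    {"dx": 0.022, "dy": 0.004, "dz": 0.08, "ax": 0, "ay": 0.002, "az": 0},
    {"dx": 0.027, "dy": 0.004, "dz": 0.11, "ax": 0, "ay": 0.002, "az": 0},
    {"dx": 0.032, "dy": 0.004, "dz": 0.135, "ax": 0, "ay": 0.002, "az": 0},
    {"dx": 0.032, "dy": 0.004, "dz": 0.138, "ax": 0, "ay": 0.002, "az": 0},
    {"dx": 0.032, "dy": 0.004, "dz": 0.138, "ax": 0, "ay": 0.002, "az": 0}
  ]
}}

```text
time_s: 16.75
position: [0.6461, -0.1802, 0.1149]
ee_rot: [0.043, 0.902, -0.093, 0.42]
contact_force: [0.2, 0.6, -1.0]
grip_width: 0.719
grip_force: 65.5
```

```bash
python3 go.py -.0247,-.0025,.095,-11.9,50,b -.0247,-.0025,.08,-11.9,50,b -.0247,-.0025,.0738,-11.9,50,b
```

```text
[ 0.6461 -0.1802  0.1149] [-0.0252 -0.0035  0.1149] [-0.39  0.67  2.33  2.93  0.73 -1.53] [ 0.2  0.6 -1. ] 16.75
-.0247,-.0025,.095,-11.9,50,b [ 0.647 -0.179  0.095] [-0.0149 -0.001   0.0133] [-0.002  0.001  0.001] | q [-0.38  0.68  2.33  2.94  0.74 -1.54] 0.0
-.0247,-.0025,.08,-11.9,50,b [ 0.647 -0.179  0.08 ] [-0.0264 -0.001   0.0229] [-0.002  0.001  0.001] | q [-0.38  0.71  2.33  2.95  0.77 -1.55] 0.0
-.0247,-.0025,.0738,-11.9,50,b [ 0.647 -0.179  0.074] [-0.0311 -0.001   0.0269] [-0.002  0.001  0.001] | q [-0.38  0.73  2.33  2.95  0.79 -1.55] 0.0
```

Request:
{"method": "send_rows", "body": {
  "deltas": [
    {"dx": -0.008, "dy": -0.001, "dz": 0.007, "ax": -0.001, "ay": 0, "az": 0},
    {"dx": -0.015, "dy": -0.001, "dz": 0.0133, "ax": -0.001, "ay": 0, "az": 0},
    {"dx": -0.021, "dy": -0.001, "dz": 0.018, "ax": -0.001, "ay": 0, "az": 0},
    {"dx": -0.0265, "dy": -0.001, "dz": 0.023, "ax": -0.001, "ay": 0, "az": 0},
    {"dx": -0.029, "dy": -0.001, "dz": 0.025, "ax": -0.001, "ay": 0, "az": 0},
    {"dx": -0.03, "dy": -0.001, "dz": 0.026, "ax": -0.001, "ay": 0, "az": 0},
    {"dx": -0.03, "dy": -0.001, "dz": 0.026, "ax": -0.001, "ay": 0, "az": 0}
  ]
}}

```text
time_s: 17.45
position: [0.6469, -0.1789, 0.0745]
ee_rot: [0.044, 0.902, -0.094, 0.419]
contact_force: [0.4, 0.6, -0.6]
grip_width: 0.717
grip_force: 65.7
```

```bash
python3 go.py -.0247,-.0025,.0738,-11.9,50,b
```

```text
[ 0.6469 -0.1789  0.0745] [-0.0248 -0.0021  0.0745] [-0.39  0.77  2.33  2.96  0.83 -1.56] [ 0.4  0.6 -0.6] 17.45
-.0247,-.0025,.0738,-11.9,50,b [ 0.647 -0.179  0.074] [-0.0005  0.0004  0.0005] [-0.     0.002 -0.   ] | q [-0.38  0.73  2.33  2.95  0.79 -1.55] 0.0
```

Request:
{"method": "send_rows", "body": {
  "deltas": [
    {"dx": -0.0008, "dy": 0, "dz": 0.0006, "ax": 0, "ay": 0, "az": 0},
    {"dx": -0.0008, "dy": 0, "dz": 0.0006, "ax": 0, "ay": 0, "az": 0}
  ]
}}

```text
time_s: 17.65
position: [0.6471, -0.179, 0.0741]
ee_rot: [0.044, 0.902, -0.094, 0.42]
contact_force: [0.9, 1.1, 0.1]
grip_width: 0.714
grip_force: 65.8
```

Request:
{"method": "send_rows", "body": {
  "deltas": [
    {"dx": -0.0008, "dy": 0, "dz": 0.0006, "ax": 0, "ay": 0, "az": 0},
    {"dx": -0.0008, "dy": 0, "dz": 0.0006, "ax": 0, "ay": 0, "az": 0}
  ]
}}

```text
time_s: 17.85
position: [0.6478, -0.1791, 0.0738]
ee_rot: [0.044, 0.901, -0.094, 0.421]
contact_force: [2.3, 0.5, 6.6]
grip_width: 0.711
grip_force: 66.1
```

Request:
{"method": "send_rows", "body": {
  "deltas": [
    {"dx": -0.0004, "dy": 0, "dz": 0.0008, "ax": 0, "ay": 0, "az": 0},
    {"dx": -0.0004, "dy": 0, "dz": 0.0008, "ax": 0, "ay": 0, "az": 0}
  ]
}}

```text
time_s: 18.05
position: [0.6484, -0.1793, 0.0734]
ee_rot: [0.044, 0.901, -0.094, 0.421]
contact_force: [2.8, 1.1, 8.7]
grip_width: 0.717
grip_force: 66.5
```

```bash
python3 go.py
```

```text
[ 0.6484 -0.1793  0.0734] [-0.0232 -0.0021  0.0734] [-0.39  0.78  2.32  2.96  0.83 -1.56] [2.8 1.1 8.7] 18.05
```

Request:
{"method": "send_rows", "body": {
  "deltas": [
    {"dx": 0, "dy": 0, "dz": 0, "ax": 0, "ay": 0, "az": 0},
    {"dx": 0, "dy": 0, "dz": 0, "ax": 0, "ay": 0, "az": 0},
    {"dx": 0, "dy": 0, "dz": 0, "ax": 0, "ay": 0, "az": 0},
    {"dx": 0, "dy": 0, "dz": 0, "ax": 0, "ay": 0, "az": 0},
    {"dx": 0, "dy": 0, "dz": -0.01, "ax": 0, "ay": 0, "az": 0},
    {"dx": 0, "dy": 0, "dz": -0.03, "ax": 0, "ay": 0, "az": 0},
    {"dx": 0, "dy": 0, "dz": -0.06, "ax": 0, "ay": 0, "az": 0},
    {"dx": 0, "dy": 0, "dz": -0.1, "ax": 0, "ay": 0, "az": 0},
    {"dx": 0, "dy": 0, "dz": -0.14, "ax": 0, "ay": 0, "az": 0},
    {"dx": 0, "dy": 0, "dz": -0.14, "ax": 0, "ay": 0, "az": 0}
  ],
  "claw": 100
}}

```text
time_s: 19.05
position: [0.5384, -0.1557, 0.1641]
ee_rot: [0.044, 0.902, -0.094, 0.419]
contact_force: [0.1, -0.1, 0.5]
grip_width: 0.996
grip_force: 0.0
```

```bash
cat > stack.py <<'E'
from h import *
from station import snapshot
import sys
s=snapshot("wrist");cv2.imwrite(f"pics/{sys.argv[1]}.png",s["image"]);B=tobay(wcloud(s))
for nm,x,z in(("mid",.02225,.066),("gap",-.02225,.066),("top",0,.104),("base0",-.0445,.028)):
    d=np.hypot(B[...,0]-x-.001,B[...,2]-z);p=B[(abs(B[...,1])<.04)&(d<.026)&(d>.018)]
    if len(p)<50: print(nm,len(p));continue
    f=least_squares(lambda c:np.hypot(p[:,0]-c[0],p[:,2]-c[1])-.022,[x,z],loss="soft_l1",f_scale=.001);print(nm,len(p),f.x.round(4),np.abs(f.fun).mean().round(4),"y",np.percentile(p[:,1],[1,99]).round(4))
E
python3 stack.py w5; python3 go.py -.19,0,.24,5,42,b -.19,0,.27,5,35,b .46,-.10,.30,0,25 .45,.05,.33,-5,15  .61,.277,.15,-11,0
```

```text
mid 2319 [0.0242 0.0658] 0.0008 y [-0.0333  0.0271]
gap 3753 [-0.0208  0.0653] 0.0011 y [-0.0331  0.027 ]
top 1652 [0.0007 0.102 ] 0.0011 y [-0.0326  0.0273]
base0 3049 [-0.0442  0.0276] 0.001 y [-0.0388  0.0388]
[ 0.5406 -0.1566  0.1637] [-0.1334 -0.0021  0.1637] [-0.45  0.52  2.55  2.88  0.81 -1.55] [ 0.3  0.8 -0.4] 19.1
-.19,0,.24,5,42,b [ 0.486 -0.143  0.24 ] [ 0.022  -0.0021 -0.0924] [ 0.213 -0.138 -0.205] | q [-0.65  0.16  2.45  1.68  0.47 -0.71] 0.0
-.19,0,.27,5,35,b [ 0.486 -0.143  0.27 ] [ 0.045  -0.0021 -0.1118] [ 0.2   -0.259 -0.219] | q [-0.58  0.09  2.33  1.04  0.43 -0.  ] 0.0
.46,-.10,.30,0,25 [ 0.46 -0.1   0.3 ] [ 0.0461 -0.0387 -0.1571] [ 0.128 -0.434 -0.167] | q [-0.39 -0.01  2.24  0.33  0.52  0.92] 0.0
.45,.05,.33,-5,15 [0.45 0.05 0.33] [ 0.0428 -0.1834 -0.2076] [ 0.066 -0.609 -0.104] | q [ 0.07 -0.01  2.1  -0.06  0.79  1.77] 0.0
.61,.277,.15,-11,0 [0.61  0.277 0.15 ] [-0.0244 -0.4386 -0.0079] [ 0.007 -0.872 -0.015] | q [0.38 0.62 1.64 0.   0.88 2.14] 0.0
```

View pics/w5.png

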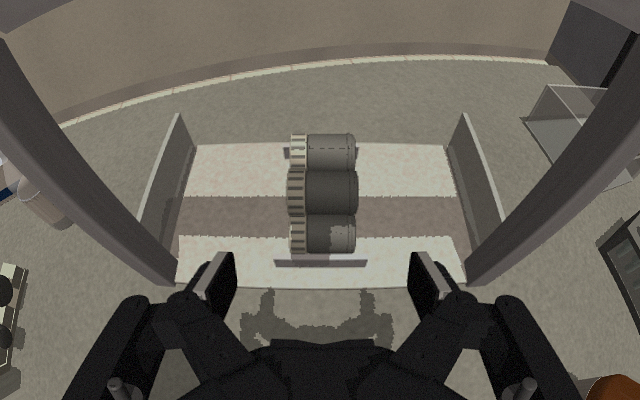

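The pot lies in the front gap, ends flush with the others (columns 290–356), and spacing to mid_pot is 45 mm. Going back for the second one.

Request:
{"method": "send_rows", "body": {
  "deltas": [
    {"dx": 0.005, "dy": 0, "dz": -0.025, "ax": 0.03, "ay": -0.02, "az": -0.03},
    {"dx": 0.012, "dy": -0.001, "dz": -0.05, "ax": 0.08, "ay": -0.05, "az": -0.08},
    {"dx": 0.017, "dy": -0.002, "dz": -0.072, "ax": 0.15, "ay": -0.09, "az": -0.14},
    {"dx": 0.022, "dy": -0.002, "dz": -0.092, "ax": 0.213, "ay": -0.138, "az": -0.205},
    {"dx": 0.03, "dy": -0.002, "dz": -0.098, "ax": 0.209, "ay": -0.178, "az": -0.21},
    {"dx": 0.037, "dy": -0.002, "dz": -0.105, "ax": 0.204, "ay": -0.218, "az": -0.215},
    {"dx": 0.045, "dy": -0.002, "dz": -0.112, "ax": 0.2, "ay": -0.259, "az": -0.219},
    {"dx": 0.045, "dy": -0.011, "dz": -0.123, "ax": 0.18, "ay": -0.3, "az": -0.205},
    {"dx": 0.046, "dy": -0.02, "dz": -0.134, "ax": 0.164, "ay": -0.345, "az": -0.193},
    {"dx": 0.046, "dy": -0.029, "dz": -0.145, "ax": 0.146, "ay": -0.39, "az": -0.18},
    {"dx": 0.046, "dy": -0.039, "dz": -0.157, "ax": 0.128, "ay": -0.434, "az": -0.167},
    {"dx": 0.046, "dy": -0.039, "dz": -0.157, "ax": 0.128, "ay": -0.434, "az": -0.167}
  ]
}}

```text
time_s: 20.3
position: [0.4699, -0.0947, 0.2832]
ee_rot: [-0.031, 0.97, 0.022, 0.242]
contact_force: [-0.8, -0.4, 0.3]
grip_width: 1.001
grip_force: 0.0
```

```bash
python3 go.py .45,.05,.30,-5,15  .61,.277,.15,-11,0 .61,.278,.047,-11,0
```

```text
[ 0.4699 -0.0947  0.2832] [-0.2154  0.0438  0.2832] [-0.46  0.03  2.27  0.61  0.5   0.57] [-0.8 -0.4  0.3] 20.3
.45,.05,.30,-5,15 [0.45 0.05 0.3 ] [-0.0056 -0.1463 -0.014 ] [-0.099 -0.225  0.117] | q [ 0.07  0.03  2.15 -0.06  0.7   1.77] 0.0
.61,.277,.15,-11,0 [0.61  0.277 0.15 ] [ 0.0711 -0.3562  0.209 ] [-0.109 -0.482  0.232] | q [0.38 0.62 1.64 0.   0.88 2.14] 0.0
.61,.278,.047,-11,0 [0.61  0.278 0.047] [ 0.0227 -0.3521  0.2998] [-0.109 -0.482  0.232] | q [ 0.38  0.75  1.7  -0.    0.69  2.14] 0.0
```

Request:
{"method": "send_rows", "body": {
  "deltas": [
    {"dx": -0.001, "dy": -0.036, "dz": -0.004, "ax": -0.025, "ay": -0.055, "az": 0.03},
    {"dx": -0.003, "dy": -0.073, "dz": -0.008, "ax": -0.05, "ay": -0.11, "az": 0.06},
    {"dx": -0.004, "dy": -0.11, "dz": -0.011, "ax": -0.075, "ay": -0.17, "az": 0.09},
    {"dx": -0.005, "dy": -0.146, "dz": -0.014, "ax": -0.099, "ay": -0.225, "az": 0.117},
    {"dx": 0.007, "dy": -0.18, "dz": 0.015, "ax": -0.101, "ay": -0.27, "az": 0.136},
    {"dx": 0.02, "dy": -0.215, "dz": 0.05, "ax": -0.103, "ay": -0.31, "az": 0.155},
    {"dx": 0.033, "dy": -0.25, "dz": 0.09, "ax": -0.105, "ay": -0.353, "az": 0.175},
    {"dx": 0.046, "dy": -0.285, "dz": 0.13, "ax": -0.106, "ay": -0.396, "az": 0.194},
    {"dx": 0.059, "dy": -0.32, "dz": 0.17, "ax": -0.108, "ay": -0.44, "az": 0.213},
    {"dx": 0.071, "dy": -0.356, "dz": 0.2, "ax": -0.109, "ay": -0.482, "az": 0.232},
    {"dx": 0.071, "dy": -0.356, "dz": 0.2, "ax": -0.109, "ay": -0.482, "az": 0.232},
    {"dx": 0.071, "dy": -0.356, "dz": 0.2, "ax": -0.109, "ay": -0.482, "az": 0.232}
  ]
}}

```text
time_s: 21.5
position: [0.6068, 0.2793, 0.1546]
ee_rot: [0.0, 0.996, -0.095, -0.0]
contact_force: [0.6, -0.3, 0.3]
grip_width: 1.001
grip_force: 0.0
```

```bash
python3 - <<'E'
from h import *
from station import snapshot
s=snapshot("wrist");W=wcloud(s)
m=(abs(W[...,0]-.61)<.035)&(abs(W[...,1]-.278)<.045)&(W[...,2]>.046)&(W[...,2]<.07)
n,l,st,c=cv2.connectedComponentsWithStats(m.astype(np.uint8));i=1+np.argmax(st[1:,4]);p=W[l==i];print(rect(p[:,:2]),p.mean(0),st[i])
E
python3 go.py .61,.278,.11,-11,0 .61,.278,.047,-11,0
```

```text
(array([611.4, 277.2]), array([62.3, 41.9]), 78.8) [0.61488115 0.27731008 0.05962633] [ 280  172   85   55 4143]
[0.607  0.2801 0.154 ] [-0.1585  0.4389  0.154 ] [ 0.39  0.61  1.64 -0.    0.9   2.15] [-0.1  0.4 -0.5] 21.55
.61,.278,.11,-11,0 [0.61  0.278 0.11 ] [0.0034 0.0015 0.044 ] [0.001 0.    0.003] | q [0.38 0.67 1.67 0.   0.8  2.14] 0.0
.61,.278,.047,-11,0 [0.61  0.278 0.047] [0.0034 0.0015 0.107 ] [0.001 0.    0.003] | q [0.38 0.75 1.7  0.   0.69 2.14] 0.0
```

Request:
{"method": "send_rows", "body": {
  "deltas": [
    {"dx": 0.004, "dy": 0.002, "dz": 0.03, "ax": 0, "ay": 0, "az": 0},
    {"dx": 0.004, "dy": 0.002, "dz": 0.06, "ax": 0, "ay": 0, "az": 0},
    {"dx": 0.004, "dy": 0.002, "dz": 0.085, "ax": 0, "ay": 0, "az": 0},
    {"dx": 0.004, "dy": 0.002, "dz": 0.107, "ax": 0, "ay": 0, "az": 0},
    {"dx": 0.004, "dy": 0.002, "dz": 0.107, "ax": 0, "ay": 0, "az": 0},
    {"dx": 0.004, "dy": 0.002, "dz": 0.107, "ax": 0, "ay": 0, "az": 0}
  ]
}}

```text
time_s: 22.15
position: [0.6095, 0.2734, 0.051]
ee_rot: [0.0, 0.995, -0.095, 0.001]
contact_force: [-0.6, -0.3, 0.5]
grip_width: 0.997
grip_force: 0.0
```

Request:
{"method": "send_rows", "body": {
  "deltas": [
    {"dx": 0, "dy": 0, "dz": 0, "ax": 0, "ay": 0, "az": 0},
    {"dx": 0, "dy": 0, "dz": 0, "ax": 0, "ay": 0, "az": 0},
    {"dx": 0, "dy": 0, "dz": 0, "ax": 0, "ay": 0, "az": 0},
    {"dx": 0, "dy": 0, "dz": 0, "ax": 0, "ay": 0, "az": 0}
  ],
  "claw": 0
}}

```text
time_s: 22.55
position: [0.6105, 0.2737, 0.0526]
ee_rot: [-0.001, 0.995, -0.095, 0.002]
contact_force: [0.4, -0.9, 8.1]
grip_width: 0.716
grip_force: 63.7
```

```bash
python3 go.py .61,.277,.20,-11,0 .45,.05,.33,-5,15
```

```text
[0.6105 0.2737 0.0526] [-0.1537  0.4334  0.0526] [ 0.38  0.74  1.69 -0.    0.71  2.14] [ 0.4 -0.9  8.1] 22.55
.61,.277,.20,-11,0 [0.61  0.277 0.2  ] [-0.0005 -0.0033 -0.1474] [-0.001 -0.004  0.001] | q [0.38 0.57 1.6  0.   0.97 2.14] 0.0
.45,.05,.33,-5,15 [0.45 0.05 0.33] [-0.114   0.2498 -0.2783] [ 0.012  0.257 -0.103] | q [ 0.07 -0.01  2.1  -0.06  0.79  1.77] 0.0
```

Request:
{"method": "send_rows", "body": {
  "deltas": [
    {"dx": 0, "dy": 0, "dz": -0.02, "ax": 0, "ay": 0, "az": 0},
    {"dx": 0, "dy": 0, "dz": -0.06, "ax": 0, "ay": 0, "az": 0},
    {"dx": 0, "dy": 0, "dz": -0.1, "ax": 0, "ay": 0, "az": 0},
    {"dx": 0, "dy": 0, "dz": -0.147, "ax": 0, "ay": 0, "az": 0},
    {"dx": -0.016, "dy": 0.03, "dz": -0.17, "ax": 0, "ay": 0.037, "az": -0.015},
    {"dx": -0.032, "dy": 0.065, "dz": -0.19, "ax": 0.002, "ay": 0.073, "az": -0.03},
    {"dx": -0.049, "dy": 0.1, "dz": -0.21, "ax": 0.004, "ay": 0.11, "az": -0.044},
    {"dx": -0.065, "dy": 0.14, "dz": -0.23, "ax": 0.006, "ay": 0.147, "az": -0.06},
    {"dx": -0.081, "dy": 0.177, "dz": -0.25, "ax": 0.008, "ay": 0.184, "az": -0.073},
    {"dx": -0.098, "dy": 0.213, "dz": -0.265, "ax": 0.01, "ay": 0.22, "az": -0.09},
    {"dx": -0.114, "dy": 0.25, "dz": -0.278, "ax": 0.012, "ay": 0.257, "az": -0.103},
    {"dx": -0.114, "dy": 0.25, "dz": -0.278, "ax": 0.012, "ay": 0.257, "az": -0.103}
  ]
}}

```text
time_s: 23.75
position: [0.4467, 0.0472, 0.3307]
ee_rot: [0.007, 0.99, -0.044, 0.131]
contact_force: [-1.6, -0.1, -1.9]
grip_width: 0.715
grip_force: 65.5
```

```bash
python3 go.py .46,-.10,.30,0,25 -.19,0,.27,5,35,b -.19,0,.24,5,42,b
```

```text
[0.4467 0.0472 0.3307] [-0.2673  0.178   0.3307] [ 0.07 -0.02  2.1  -0.06  0.8   1.77] [-1.6 -0.1 -1.9] 23.75
.46,-.10,.30,0,25 [ 0.46 -0.1   0.3 ] [0.0174 0.1454 0.0367] [ 0.032  0.173 -0.083] | q [-0.39 -0.01  2.24  0.33  0.52  0.92] 0.0
-.19,0,.27,5,35,b [ 0.486 -0.143  0.27 ] [0.0379 0.1858 0.0734] [ 0.077  0.347 -0.16 ] | q [-0.58  0.09  2.33  1.04  0.43 -0.  ] 0.0
-.19,0,.24,5,42,b [ 0.486 -0.143  0.24 ] [0.0301 0.1857 0.1023] [ 0.087  0.469 -0.156] | q [-0.65  0.16  2.45  1.68  0.47 -0.71] 0.0
```

Almost the same pose as for the first pot, so the same rows again.

Request:
{"method": "send_rows", "body": {
  "deltas": [
    {"dx": 0.004, "dy": 0.036, "dz": 0.009, "ax": 0.008, "ay": 0.043, "az": -0.021},
    {"dx": 0.008, "dy": 0.072, "dz": 0.018, "ax": 0.016, "ay": 0.086, "az": -0.042},
    {"dx": 0.013, "dy": 0.108, "dz": 0.027, "ax": 0.024, "ay": 0.129, "az": -0.063},
    {"dx": 0.017, "dy": 0.145, "dz": 0.037, "ax": 0.033, "ay": 0.172, "az": -0.083},
    {"dx": 0.022, "dy": 0.155, "dz": 0.046, "ax": 0.044, "ay": 0.215, "az": -0.1},
    {"dx": 0.027, "dy": 0.165, "dz": 0.055, "ax": 0.055, "ay": 0.258, "az": -0.12},
    {"dx": 0.033, "dy": 0.175, "dz": 0.064, "ax": 0.066, "ay": 0.3, "az": -0.14},
    {"dx": 0.038, "dy": 0.185, "dz": 0.073, "ax": 0.077, "ay": 0.345, "az": -0.16},
    {"dx": 0.036, "dy": 0.185, "dz": 0.08, "ax": 0.08, "ay": 0.375, "az": -0.159},
    {"dx": 0.034, "dy": 0.185, "dz": 0.088, "ax": 0.082, "ay": 0.405, "az": -0.158},
    {"dx": 0.032, "dy": 0.185, "dz": 0.095, "ax": 0.085, "ay": 0.436, "az": -0.157},
    {"dx": 0.03, "dy": 0.185, "dz": 0.102, "ax": 0.087, "ay": 0.467, "az": -0.156}
  ]
}}

```text
time_s: 24.95
position: [0.4891, -0.1382, 0.2414]
ee_rot: [-0.018, 0.935, 0.042, 0.351]
contact_force: [0.3, 0.6, -0.7]
grip_width: 0.714
grip_force: 65.5
```

```bash
python3 go.py -.17,-.0025,.21,-3,48,b -.15,-.0025,.19,-11.9,51,b
```

```text
[ 0.4891 -0.1382  0.2414] [-0.1876  0.0053  0.2414] [-0.65  0.18  2.43  1.65  0.47 -0.69] [ 0.3  0.6 -0.7] 24.95
-.17,-.0025,.21,-3,48,b [ 0.505 -0.149  0.21 ] [-0.0097  0.0127  0.0331] [-0.105  0.12   0.1  ] | q [-0.59  0.28  2.54  2.38  0.58 -1.28] 0.0
-.15,-.0025,.19,-11.9,51,b [ 0.524 -0.154  0.19 ] [-0.0084  0.0187  0.0607] [-0.219  0.172  0.205] | q [-0.46  0.38  2.58  2.84  0.71 -1.5 ] 0.0
```

Request:
{"method": "send_rows", "body": {
  "deltas": [
    {"dx": -0.003, "dy": 0.003, "dz": 0.008, "ax": -0.025, "ay": 0.03, "az": 0.025},
    {"dx": -0.005, "dy": 0.006, "dz": 0.016, "ax": -0.05, "ay": 0.06, "az": 0.05},
    {"dx": -0.008, "dy": 0.009, "dz": 0.025, "ax": -0.08, "ay": 0.09, "az": 0.075},
    {"dx": -0.01, "dy": 0.012, "dz": 0.033, "ax": -0.105, "ay": 0.12, "az": 0.1},
    {"dx": -0.009, "dy": 0.014, "dz": 0.042, "ax": -0.14, "ay": 0.138, "az": 0.135},
    {"dx": -0.009, "dy": 0.016, "dz": 0.052, "ax": -0.18, "ay": 0.155, "az": 0.17},
    {"dx": -0.0085, "dy": 0.0185, "dz": 0.061, "ax": -0.219, "ay": 0.172, "az": 0.205},
    {"dx": -0.0085, "dy": 0.0185, "dz": 0.061, "ax": -0.219, "ay": 0.172, "az": 0.205}
  ]
}}

```text
time_s: 25.75
position: [0.5243, -0.1518, 0.1884]
ee_rot: [0.044, 0.899, -0.093, 0.427]
contact_force: [-0.5, 0.4, -1.1]
grip_width: 0.711
grip_force: 65.5
```

```bash
python3 - <<'E'
from h import *
from station import snapshot,get_obs
o=get_obs();r0=q2r(o["ee_rot"])
s=snapshot("wrist");W=wcloud(s)
L=r0.inv().apply((W-o["position"]).reshape(-1,3)).reshape(W.shape)
m=(abs(L[...,1])<.028)&(abs(L[...,0])<.03)&(abs(L[...,2])<.035);p=L[m]
f=least_squares(lambda c:np.hypot(p[:,0]-c[0],p[:,2]-c[1])-.022,[0,.005],loss="soft_l1",f_scale=.001);print(m.sum(),"pot in tool xz",f.x.round(4),np.abs(f.fun).mean())
rt=(tool(PSI,np.radians(51))*R.from_euler('z',np.pi));v=rt.apply([f.x[0],0,f.x[1]]);c,sn=np.cos(PSI),np.sin(PSI)
off=np.array([c*v[0]+sn*v[1],-sn*v[0]+c*v[1],v[2]]);print("off",off.round(4),"TCP for top seat",(np.array([.0012,-.003,.104])-off).round(4))
E
python3 stack.py w6
```

```text
10629 pot in tool xz [-0.0011  0.0122] 0.0008184776688842493
off [ 0.0088  0.     -0.0086] TCP for top seat [-0.0076 -0.003   0.1126]
mid 1952 [0.0242 0.0658] 0.0009 y [-0.0337  0.0272]
gap 3103 [-0.0208  0.0653] 0.0011 y [-0.0331  0.0273]
top 1375 [0.0006 0.102 ] 0.0011 y [-0.0327  0.0279]
base0 719 [-0.0453  0.0278] 0.0008 y [-0.0333  0.0275]
```

```bash
python3 go.py -.09,-.003,.15,-11.9,51,b -.0073,-.003,.13,-11.9,51,b
```

```text
[ 0.524  -0.1517  0.1892] [-0.1506 -0.0007  0.1892] [-0.47  0.45  2.58  2.85  0.78 -1.53] [ 0.2 -0.3 -0.8] 25.85
-.09,-.003,.15,-11.9,51,b [ 0.583 -0.166  0.15 ] [0.008  0.0026 0.0717] [-0.004  0.004  0.001] | q [-0.42  0.53  2.47  2.9   0.75 -1.53] 0.0
-.0073,-.003,.13,-11.9,51,b [ 0.664 -0.183  0.13 ] [0.0448 0.0029 0.1485] [-0.004  0.004  0.001] | q [-0.38  0.62  2.29  2.92  0.66 -1.51] 0.0
```

Request:
{"method": "send_rows", "body": {
  "deltas": [
    {"dx": 0.003, "dy": 0.001, "dz": 0.025, "ax": -0.004, "ay": 0.004, "az": 0},
    {"dx": 0.008, "dy": 0.0025, "dz": 0.06, "ax": -0.004, "ay": 0.004, "az": 0},
    {"dx": 0.015, "dy": 0.0028, "dz": 0.09, "ax": -0.004, "ay": 0.004, "az": 0},
    {"dx": 0.03, "dy": 0.0028, "dz": 0.118, "ax": -0.004, "ay": 0.004, "az": 0},
    {"dx": 0.041, "dy": 0.0028, "dz": 0.14, "ax": -0.004, "ay": 0.004, "az": 0},
    {"dx": 0.0448, "dy": 0.0028, "dz": 0.1485, "ax": -0.004, "ay": 0.004, "az": 0},
    {"dx": 0.0448, "dy": 0.0028, "dz": 0.1485, "ax": -0.004, "ay": 0.004, "az": 0},
    {"dx": 0.0448, "dy": 0.0028, "dz": 0.1485, "ax": -0.004, "ay": 0.004, "az": 0}
  ]
}}

```text
time_s: 26.65
position: [0.6625, -0.1847, 0.1305]
ee_rot: [0.046, 0.898, -0.094, 0.428]
contact_force: [-0.8, -0.7, -0.0]
grip_width: 0.713
grip_force: 65.6
```

```bash
python3 go.py -.0073,-.003,.12,-11.9,51,b -.0073,-.003,.1135,-11.9,51,b
```

```text
[ 0.6625 -0.1847  0.1305] [-0.0083 -0.0045  0.1305] [-0.38  0.65  2.3   2.93  0.7  -1.52] [-0.8 -0.7 -0. ] 26.65
-.0073,-.003,.12,-11.9,51,b [ 0.664 -0.183  0.12 ] [-0.0075 -0.0015  0.0074] [ 0.002 -0.    -0.   ] | q [-0.38  0.64  2.29  2.93  0.68 -1.51] 0.0
-.0073,-.003,.1135,-11.9,51,b [ 0.664 -0.183  0.114] [-0.0125 -0.0015  0.0115] [ 0.002 -0.    -0.   ] | q [-0.38  0.65  2.29  2.94  0.7  -1.52] 0.0
```

Request:
{"method": "send_rows", "body": {
  "deltas": [
    {"dx": -0.004, "dy": -0.0015, "dz": 0.004, "ax": 0.001, "ay": 0, "az": 0},
    {"dx": -0.0075, "dy": -0.0015, "dz": 0.0074, "ax": 0.001, "ay": 0, "az": 0},
    {"dx": -0.01, "dy": -0.0015, "dz": 0.0095, "ax": 0.001, "ay": 0, "az": 0},
    {"dx": -0.0125, "dy": -0.0015, "dz": 0.0115, "ax": 0.001, "ay": 0, "az": 0},
    {"dx": -0.0125, "dy": -0.0015, "dz": 0.0115, "ax": 0.001, "ay": 0, "az": 0}
  ]
}}

```text
time_s: 27.15
position: [0.6647, -0.1834, 0.1126]
ee_rot: [0.045, 0.898, -0.094, 0.428]
contact_force: [0.4, 0.9, -0.0]
grip_width: 0.717
grip_force: 65.8
```

Request:
{"method": "send_rows", "body": {
  "deltas": [
    {"dx": -0.0008, "dy": 0, "dz": 0.0006, "ax": 0, "ay": 0, "az": 0},
    {"dx": -0.0008, "dy": 0, "dz": 0.0006, "ax": 0, "ay": 0, "az": 0}
  ]
}}

```text
time_s: 27.35
position: [0.665, -0.1835, 0.1126]
ee_rot: [0.045, 0.897, -0.094, 0.429]
contact_force: [-3.5, 1.5, 6.1]
grip_width: 0.716
grip_force: 66.6
```

```bash
python3 go.py -.0073,-.003,.112,-11.9,51,b
```

```text
[ 0.665  -0.1835  0.1126] [-0.0062 -0.0028  0.1126] [-0.38  0.69  2.29  2.94  0.74 -1.53] [-3.5  1.5  6.1] 27.35
-.0073,-.003,.112,-11.9,51,b [ 0.664 -0.183  0.112] [-0.0012  0.0002 -0.0005] [ 0.002 -0.002 -0.   ] | q [-0.38  0.66  2.29  2.94  0.7  -1.52] 0.0
```

Request:
{"method": "send_rows", "body": {
  "deltas": [
    {"dx": -0.001, "dy": 0, "dz": -0.0005, "ax": 0, "ay": 0, "az": 0},
    {"dx": -0.001, "dy": 0, "dz": -0.0005, "ax": 0, "ay": 0, "az": 0}
  ]
}}

```text
time_s: 27.55
position: [0.664, -0.1833, 0.112]
ee_rot: [0.045, 0.897, -0.094, 0.429]
contact_force: [-1.8, 0.6, 4.9]
grip_width: 0.715
grip_force: 66.0
```

```bash
python3 go.py
```

```text
[ 0.664  -0.1833  0.112 ] [-0.0071 -0.0028  0.112 ] [-0.38  0.69  2.3   2.94  0.74 -1.53] [-1.8  0.6  4.9] 27.55
```

Request:
{"method": "send_rows", "body": {
  "deltas": [
    {"dx": -0.0008, "dy": 0, "dz": -0.0003, "ax": 0, "ay": 0, "az": 0},
    {"dx": -0.0008, "dy": 0, "dz": -0.0003, "ax": 0, "ay": 0, "az": 0}
  ]
}}

```text
time_s: 27.75
position: [0.6635, -0.1832, 0.1118]
ee_rot: [0.045, 0.897, -0.094, 0.429]
contact_force: [-0.3, -0.4, 6.3]
grip_width: 0.712
grip_force: 66.0
```

Both saddles are bearing evenly (Fx≈0, Fz≈6 N). Release and retreat.

Request:
{"method": "send_rows", "body": {
  "deltas": [
    {"dx": 0, "dy": 0, "dz": 0, "ax": 0, "ay": 0, "az": 0},
    {"dx": 0, "dy": 0, "dz": 0, "ax": 0, "ay": 0, "az": 0},
    {"dx": 0, "dy": 0, "dz": 0, "ax": 0, "ay": 0, "az": 0},
    {"dx": 0, "dy": 0, "dz": 0, "ax": 0, "ay": 0, "az": 0},
    {"dx": 0, "dy": 0, "dz": -0.01, "ax": 0, "ay": 0, "az": 0},
    {"dx": 0, "dy": 0, "dz": -0.03, "ax": 0, "ay": 0, "az": 0},
    {"dx": -0.01, "dy": 0, "dz": -0.06, "ax": 0, "ay": 0, "az": 0},
    {"dx": -0.02, "dy": 0, "dz": -0.1, "ax": 0, "ay": 0, "az": 0},
    {"dx": -0.02, "dy": 0, "dz": -0.14, "ax": 0, "ay": 0, "az": 0},
    {"dx": -0.02, "dy": 0, "dz": -0.165, "ax": 0, "ay": 0, "az": 0},
    {"dx": -0.02, "dy": 0, "dz": -0.165, "ax": 0, "ay": 0, "az": 0}
  ],
  "claw": 100
}}

```text
time_s: 28.85
position: [0.5227, -0.153, 0.2011]
ee_rot: [0.046, 0.897, -0.094, 0.429]
contact_force: [1.0, 0.2, 0.8]
grip_width: 0.999
grip_force: 0.0
```

```bash
python3 stack.py w7; python3 go.py -.19,0,.24,5,42,b -.19,0,.27,5,35,b .46,-.10,.30,0,25 -.2,0,.45,-11.9,21,b -.121,0,.346,-11.9,21,b
```

```text
mid 1
gap 2661 [-0.0211  0.0651] 0.001 y [-0.0331  0.0274]
top 3107 [0.0012 0.1032] 0.001 y [-0.0333  0.0269]
base0 2360 [-0.0441  0.0276] 0.001 y [-0.039   0.0389]
[ 0.5244 -0.1537  0.2008] [-0.1498 -0.0027  0.2008] [-0.47  0.41  2.58  2.84  0.75 -1.52] [0.7 0.6 0.5] 28.9
-.19,0,.24,5,42,b [ 0.486 -0.143  0.24 ] [ 0.0053 -0.0025 -0.0559] [ 0.217 -0.158 -0.203] | q [-0.65  0.16  2.45  1.68  0.47 -0.71] 0.0
-.19,0,.27,5,35,b [ 0.486 -0.143  0.27 ] [ 0.0287 -0.0025 -0.0747] [ 0.204 -0.28  -0.217] | q [-0.58  0.09  2.33  1.04  0.43 -0.  ] 0.0
.46,-.10,.30,0,25 [ 0.46 -0.1   0.3 ] [ 0.0307 -0.039  -0.12  ] [ 0.131 -0.455 -0.166] | q [-0.39 -0.01  2.24  0.33  0.52  0.92] 0.0
-.2,0,.45,-11.9,21,b [ 0.476 -0.141  0.45 ] [ 0.1626 -0.0022 -0.1954] [ 0.002 -0.526 -0.001] | q [-0.39 -0.07  1.89  0.08  0.96  1.35] 0.0
-.121,0,.346,-11.9,21,b [ 0.553 -0.157  0.346] [ 0.1312 -0.0025 -0.0686] [ 0.002 -0.526 -0.001] | q [-0.36  0.14  1.93  0.08  0.71  1.36] 0.0
```

View pics/w7.png

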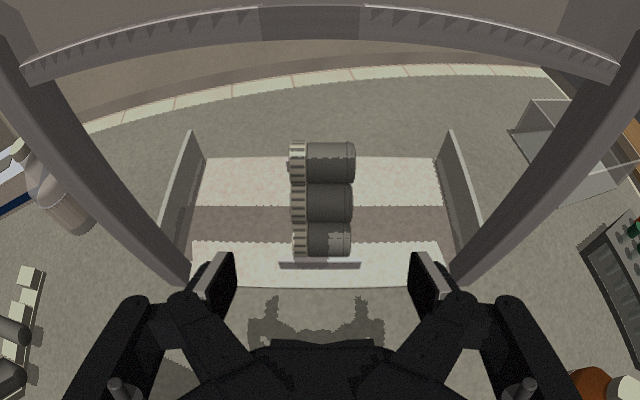

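The pyramid is complete and in line: top pot at bay (0.001, 0.103), ends flush. Unflip and go up to push the handle down with closed fingertips.

Request:
{"method": "send_rows", "body": {
  "deltas": [
    {"dx": 0.001, "dy": 0, "dz": -0.02, "ax": 0.04, "ay": -0.03, "az": -0.04},
    {"dx": 0.003, "dy": -0.001, "dz": -0.035, "ax": 0.1, "ay": -0.07, "az": -0.09},
    {"dx": 0.004, "dy": -0.002, "dz": -0.046, "ax": 0.16, "ay": -0.115, "az": -0.15},
    {"dx": 0.005, "dy": -0.0025, "dz": -0.056, "ax": 0.217, "ay": -0.158, "az": -0.203},
    {"dx": 0.013, "dy": -0.0025, "dz": -0.062, "ax": 0.213, "ay": -0.198, "az": -0.208},
    {"dx": 0.021, "dy": -0.0025, "dz": -0.068, "ax": 0.208, "ay": -0.24, "az": -0.212},
    {"dx": 0.029, "dy": -0.0025, "dz": -0.075, "ax": 0.204, "ay": -0.28, "az": -0.217},
    {"dx": 0.03, "dy": -0.013, "dz": -0.087, "ax": 0.185, "ay": -0.325, "az": -0.204},
    {"dx": 0.03, "dy": -0.022, "dz": -0.098, "ax": 0.167, "ay": -0.37, "az": -0.19},
    {"dx": 0.03, "dy": -0.031, "dz": -0.109, "ax": 0.149, "ay": -0.412, "az": -0.178},
    {"dx": 0.031, "dy": -0.039, "dz": -0.12, "ax": 0.131, "ay": -0.455, "az": -0.166},
    {"dx": 0.031, "dy": -0.039, "dz": -0.12, "ax": 0.131, "ay": -0.455, "az": -0.166}
  ],
  "claw": 0
}}

```text
time_s: 30.1
position: [0.4676, -0.0965, 0.2865]
ee_rot: [-0.024, 0.972, 0.018, 0.235]
contact_force: [0.7, -0.2, -0.1]
grip_width: -0.001
grip_force: 0.0
```

```bash
python3 go.py -.21,0,.42,-11.9,21,b -.125,0,.41,-11.9,21,b
```

```text
[ 0.4676 -0.0965  0.2865] [-0.2172  0.0416  0.2865] [-0.45  0.02  2.26  0.54  0.5   0.66] [ 0.7 -0.2 -0.1] 30.1
-.21,0,.42,-11.9,21,b [ 0.466 -0.139  0.42 ] [ 0.0587  0.037  -0.1216] [-0.138 -0.103  0.216] | q [-0.4  -0.07  1.96  0.09  0.89  1.34] 0.0
-.125,0,.41,-11.9,21,b [ 0.549 -0.156  0.41 ] [ 0.1277  0.0587 -0.0758] [-0.138 -0.103  0.216] | q [-0.36  0.08  1.83  0.07  0.86  1.38] 0.0
```

Request:
{"method": "send_rows", "body": {
  "deltas": [
    {"dx": 0.012, "dy": 0.007, "dz": -0.025, "ax": -0.03, "ay": -0.02, "az": 0.045},
    {"dx": 0.024, "dy": 0.015, "dz": -0.05, "ax": -0.06, "ay": -0.045, "az": 0.09},
    {"dx": 0.036, "dy": 0.022, "dz": -0.075, "ax": -0.085, "ay": -0.065, "az": 0.135},
    {"dx": 0.048, "dy": 0.03, "dz": -0.1, "ax": -0.11, "ay": -0.085, "az": 0.175},
    {"dx": 0.059, "dy": 0.037, "dz": -0.122, "ax": -0.138, "ay": -0.103, "az": 0.216},
    {"dx": 0.059, "dy": 0.037, "dz": -0.122, "ax": -0.138, "ay": -0.103, "az": 0.216},
    {"dx": 0.082, "dy": 0.044, "dz": -0.107, "ax": -0.138, "ay": -0.103, "az": 0.216},
    {"dx": 0.105, "dy": 0.052, "dz": -0.091, "ax": -0.138, "ay": -0.103, "az": 0.216},
    {"dx": 0.128, "dy": 0.059, "dz": -0.076, "ax": -0.138, "ay": -0.103, "az": 0.216},
    {"dx": 0.128, "dy": 0.059, "dz": -0.076, "ax": -0.138, "ay": -0.103, "az": 0.216},
    {"dx": 0.128, "dy": 0.059, "dz": -0.076, "ax": -0.138, "ay": -0.103, "az": 0.216}
  ]
}}

```text
time_s: 31.2
position: [0.5491, -0.1563, 0.409]
ee_rot: [0.018, 0.978, -0.101, 0.181]
contact_force: [-0.8, 0.0, 0.0]
grip_width: -0.002
grip_force: 0.0
```

```bash
python3 go.py -.125,0,.385,-11.9,21,b -.125,0,.37,-11.9,21,b
```

```text
[ 0.5491 -0.1563  0.409 ] [-1.251e-01 -1.000e-04  4.090e-01] [-0.37  0.06  1.85  0.08  0.87  1.37] [-0.8  0.   0. ] 31.2
-.125,0,.385,-11.9,21,b [ 0.549 -0.156  0.385] [-0.0085 -0.      0.0224] [-0.001 -0.     0.001] | q [-0.36  0.1   1.88  0.08  0.8   1.37] 0.0
-.125,0,.37,-11.9,21,b [ 0.549 -0.156  0.37 ] [-0.0139 -0.      0.0364] [-0.001 -0.     0.001] | q [-0.36  0.11  1.9   0.08  0.77  1.37] 0.0
```

Request:
{"method": "send_rows", "body": {
  "deltas": [
    {"dx": -0.005, "dy": 0, "dz": 0.013, "ax": 0, "ay": 0, "az": 0},
    {"dx": -0.009, "dy": 0, "dz": 0.0233, "ax": 0, "ay": 0, "az": 0},
    {"dx": -0.0107, "dy": 0, "dz": 0.028, "ax": 0, "ay": 0, "az": 0},
    {"dx": -0.0125, "dy": 0, "dz": 0.0327, "ax": 0, "ay": 0, "az": 0},
    {"dx": -0.0143, "dy": 0, "dz": 0.0374, "ax": 0, "ay": 0, "az": 0},
    {"dx": -0.0161, "dy": 0, "dz": 0.042, "ax": 0, "ay": 0, "az": 0}
  ]
}}

```text
time_s: 31.8
position: [0.5494, -0.1568, 0.3657]
ee_rot: [0.019, 0.978, -0.102, 0.183]
contact_force: [-1.3, 0.9, 2.1]
grip_width: -0.001
grip_force: 1.2
```

Request:
{"method": "send_rows", "body": {
  "deltas": [
    {"dx": -0.0054, "dy": 0, "dz": 0.014, "ax": 0, "ay": 0, "az": 0},
    {"dx": -0.0143, "dy": 0, "dz": 0.0374, "ax": 0, "ay": 0, "az": 0},
    {"dx": -0.0233, "dy": 0, "dz": 0.0607, "ax": 0, "ay": 0, "az": 0},
    {"dx": -0.0322, "dy": 0, "dz": 0.0841, "ax": 0, "ay": 0, "az": 0},
    {"dx": -0.0412, "dy": 0, "dz": 0.1074, "ax": 0, "ay": 0, "az": 0},
    {"dx": -0.0501, "dy": 0, "dz": 0.1308, "ax": 0, "ay": 0, "az": 0},
    {"dx": -0.0591, "dy": 0, "dz": 0.1541, "ax": 0, "ay": 0, "az": 0},
    {"dx": -0.068, "dy": 0, "dz": 0.1775, "ax": 0, "ay": 0, "az": 0},
    {"dx": -0.0752, "dy": 0, "dz": 0.1961, "ax": 0, "ay": 0, "az": 0},
    {"dx": -0.0805, "dy": 0, "dz": 0.21, "ax": 0, "ay": 0, "az": 0}
  ]
}}

```text
time_s: 32.8
position: [0.5502, -0.1572, 0.1397]
ee_rot: [0.019, 0.978, -0.102, 0.183]
contact_force: [-0.1, -0.1, 3.2]
grip_width: -0.0
grip_force: 1.5
```

```bash
python3 go.py -.125,0,.11,-11.9,21,b
```

```text
[ 0.5502 -0.1572  0.1397] [-0.1239 -0.0007  0.1397] [-0.37  0.42  2.18  0.31  0.19  1.12] [-0.1 -0.1  3.2] 32.8
-.125,0,.11,-11.9,21,b [ 0.549 -0.156  0.11 ] [-0.0117 -0.0007  0.0273] [ 0.    -0.003  0.   ] | q [-0.36  0.46  2.21  0.48  0.12  0.95] 0.0
```

Smooth. Last stretch slowly.

Request:
{"method": "send_rows", "body": {
  "deltas": [
    {"dx": -0.0036, "dy": 0, "dz": 0.0093, "ax": 0, "ay": -0.005, "az": 0},
    {"dx": -0.0072, "dy": 0, "dz": 0.0187, "ax": 0, "ay": -0.01, "az": 0},
    {"dx": -0.0093, "dy": 0, "dz": 0.0243, "ax": 0, "ay": -0.015, "az": 0},
    {"dx": -0.0107, "dy": 0, "dz": 0.028, "ax": 0, "ay": -0.02, "az": 0}
  ]
}}

```text
time_s: 33.2
position: [0.5505, -0.157, 0.1107]
ee_rot: [0.018, 0.979, -0.102, 0.173]
contact_force: [-0.6, -0.6, 2.1]
grip_width: -0.002
grip_force: 1.2
```

Request:
{"method": "send_rows", "body": {
  "deltas": [
    {"dx": -0.0007, "dy": 0, "dz": 0.0019, "ax": 0, "ay": 0, "az": 0},
    {"dx": -0.0007, "dy": 0, "dz": 0.0019, "ax": 0, "ay": 0, "az": 0}
  ]
}}

```text
time_s: 33.4
position: [0.5506, -0.1571, 0.1098]
ee_rot: [0.018, 0.979, -0.102, 0.174]
contact_force: [-8.9, 0.5, 20.0]
grip_width: -0.001
grip_force: 9.6
```

```bash
python3 go.py
```

```text
[ 0.5506 -0.1571  0.1098] [-0.1235 -0.0005  0.1098] [-0.36  0.48  2.18  0.38  0.14  1.05] [-8.9  0.5 20. ] 33.4
```

The stop is reached (20 N). Back off and check.

Request:
{"method": "send_rows", "body": {
  "deltas": [
    {"dx": 0.004, "dy": 0, "dz": -0.01, "ax": 0, "ay": 0, "az": 0},
    {"dx": 0.01, "dy": 0, "dz": -0.03, "ax": 0, "ay": 0, "az": 0},
    {"dx": 0.01, "dy": 0, "dz": -0.07, "ax": 0, "ay": 0, "az": 0},
    {"dx": -0.01, "dy": 0, "dz": -0.11, "ax": 0, "ay": 0, "az": 0},
    {"dx": -0.03, "dy": 0, "dz": -0.15, "ax": 0, "ay": 0, "az": 0},
    {"dx": -0.03, "dy": 0, "dz": -0.15, "ax": 0, "ay": 0, "az": 0},
    {"dx": -0.03, "dy": 0, "dz": -0.15, "ax": 0, "ay": 0, "az": 0}
  ]
}}

```text
time_s: 34.1
position: [0.4727, -0.1408, 0.2409]
ee_rot: [0.019, 0.979, -0.102, 0.174]
contact_force: [0.7, 0.1, 0.2]
grip_width: 0.001
grip_force: 0.0
```

Run:
```python
from h import *
from station import snapshot,get_obs
print(get_obs()["position"],get_obs()["contact_force"])
for n in("top","scene","wrist"):
    s=snapshot(n);Ww=wcloud(s) if n=="wrist" else cloud(s);W=tobay(Ww);im=s["image"].astype(int)
    m=(W[...,0]>-.132)&(W[...,0]<-.095)&(abs(W[...,1])<.019)&(W[...,2]>.05)&(W[...,2]<.15)&(im.max(-1)<75)
    print(n,m.sum(),np.percentile(W[m],[3,50,97],axis=0).round(4).tolist() if m.sum() else '')
    m=(abs(W[...,0])<.03)&(abs(W[...,1])<.05)&(W[...,2]>.118)&(W[...,2]<.14)
    print(" top pot",m.sum(),np.percentile(W[m],[3,50,97],axis=0).round(4).tolist() if m.sum() else '')
    if n=="scene": cv2.imwrite("pics/fin.png",cv2.resize(s["image"][90:390,130:530],None,fx=2,fy=2,interpolation=cv2.INTER_CUBIC))
```

```text
[ 0.47269043 -0.14084811  0.24089444] [0.65725378 0.08136962 0.16802241]
top 184 [[-0.1312, -0.0154, 0.0769], [-0.1141, 0.0013, 0.0869], [-0.0955, 0.0169, 0.0903]]
 top pot 229 [[-0.0153, -0.0321, 0.1187], [-0.0029, -0.0031, 0.1229], [0.0109, 0.0257, 0.1275]]
scene 1 [[-0.105, -0.014, 0.0884], [-0.105, -0.014, 0.0884], [-0.105, -0.014, 0.0884]]
 top pot 221 [[-0.0148, -0.0305, 0.1189], [0.0009, -0.0001, 0.1236], [0.0158, 0.0288, 0.1281]]
wrist 1400 [[-0.1312, -0.017, 0.0849], [-0.1139, -0.0006, 0.088], [-0.0961, 0.0158, 0.0893]]
 top pot 1682 [[-0.0152, -0.0326, 0.1186], [-0.0043, -0.0025, 0.1237], [0.0131, 0.0256, 0.1267]]
```

View pics/fin.png

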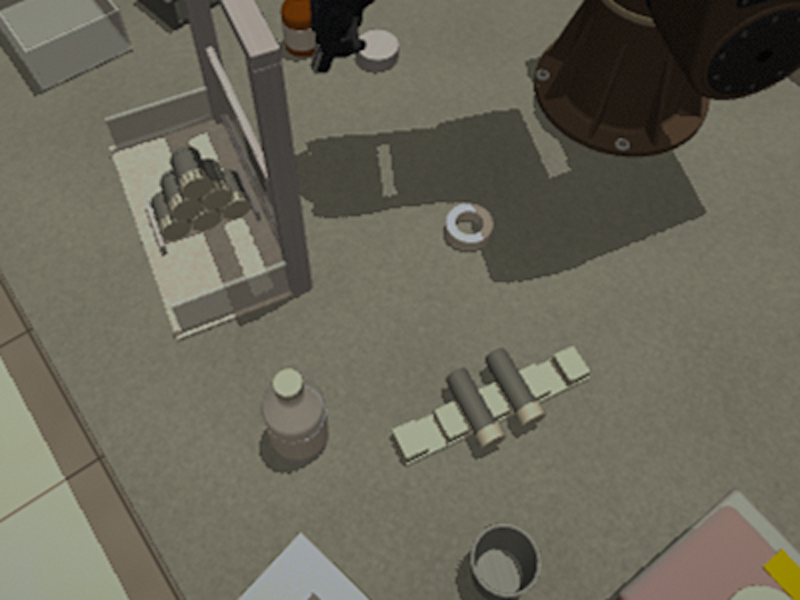

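The pyramid stands complete at about (197,195), both slim tubes are still in the rack, and the handle top is at 87 mm, so the sash is shut. Handing in.

```bash
python3 -c "
from station import manip
print(manip.job_done())"
```

```text
the job is handed in; nothing more can be done
None
```

The job is handed in: both pots are in their gaps and in line, the sash was raised fully and is shut again, and the slim tubes and other things were left alone, with about 34 s of the 72 s used.

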